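Load the paint test tiles into the sample holder and latch it

ROBOT

A 6-joint arm with a two-finger parallel gripper is mounted at the origin on the work surface. World frame = base frame: x ahead of the robot, y to its left, z up, the work surface at z = 0. Lengths are in m, angles in rad, forces in N, time in s.
With the tool pointing down it reaches from about 0.375 to 0.9 m from the base axis. Payload 3.1 kg.
Tool frame: the origin (TCP) lies between the finger pads; the fingertips stand 14 mm ahead of it and the grasp point (between the pads) lies 5 mm behind it (robot.finger_overhang is the distance from the TCP to the fingertips, in m); z points along the fingers, y is the line along which they close (so a half turn about z gives the same grasp; the last joint's range is limited). The gripper opens to 87 mm and grips with 3 to 60 N. Pads are 19 mm wide; open, the fingers measure 117 mm over their backs; the gripper's body (75 mm by 190 mm) begins 51 mm behind the grasp point.
Start: joints at [-1.329, 0.527, 1.433, -0, 1.181, -0.178], TCP at [0.255, -0.57, 0.237] pointing down, gripper open.
Joint ranges: [-3.08, 3.08], [-0.75, 2.2], [0.22, 2.44], [-1.43, 4.57], [0, 2.65], [-2.85, 2.85]. Speed limits (rad/s): [2.79, 2.79, 3.14, 3.14, 3.14, 3.14].

INTERFACE

Orientations are given as a unit quaternion [x, y, z, w].
In Python, from rig import monitor, cams, workorder, robot gives the robot as it stands.
- The arm moves only by the tool send_rows, never from a script. Its argument "moves" is one flat list of numbers, 7 for each row, row after row: the opening, from 0 (shut) to 1 (fully open), then the shift along the world's x, y, z in cm, then the turn, a rotation vector about the world's x, y, z in rad. A call has 1 to 5 rows; each row is the pose to reach, as a shift and turn from the pose commanded when the call began; what a row does not reach only later rows make up. A row lasts 1/12 s, in which the tool goes at most 41.7 mm and 7.16 degrees, less where a joint would pass 70% of its speed; a pose out of reach is approached as far as the arm can. A call with a gripper value outside its range is refused whole. The fingers move at their own pace and stop on an object; "grip_force" is the grip in N (left out, the last holds). Time passes only in rows, so rows that repeat a pose let the fingers close. It gives the time, the measured TCP pose, the force, the opening and the grip force at its end, in the units of the state.
- monitor.get_obs(): the state, without advancing time (a new reading comes with each control period).
- cams.camera(name): name is "scene" or "top" or "wrist"; returns a dict with "pixels" (384x512x3 uint8, blue, green, red), "range_z" (384x512 float32, m along the optical axis (not along the pixel's ray), 0 where there is no reading), "fovy" (degrees; the focal length in pixels is half the picture's height over the tangent of half this angle, whatever the lens; pixels are square), "cx", "cy" (the principal point, pixels), "rvec" (rotation vector, rad) and "tvec" (3), from world to camera coordinates, as OpenCV has them; the wrist camera has in their place "hand_eye" (4x4, takes a point from camera to tool coordinates, whose origin is the TCP and whose axes are the flange's). Camera axes: x right, y down, z forward; pixel columns grow to the right and rows downward; lengths in m; the calibration is good to about 2 mm. A picture is of the moment at which its call begins: read the wrist's pose just before it.
- workorder.hand_in(): hands the job in; it is judged then, once.
The state is a dict: "time": time; "q": joint angles; "joint_velocities": joint speeds; "joint_torque": joint torques, N m; "position": TCP position; "tool_rot": TCP orientation; "ft_force": force on the tool from outside, world axes, zero at the start; "moment": the same for the moment, N m; "grip_width": finger opening in m; "grip_force": force on a finger pad.
Only numpy, scipy, OpenCV 4.12 (cv2) and the standard library are available. Lean on these libraries where they do the work, as an engineer would, in place of code of your own. Each camera call takes 0.05 s, during which the arm holds its last target. There are 200 camera calls.

TASK

Load all the terracotta paint test tiles lying on the bench into the aluminium sample holder: swing its latch bar fully open, then lay each tile lengthways on the loading ledge and slide it in under the rails, one tile after another from the longest to the shortest, so that they lie in one closed row with the longest against the end stop. Then swing the latch bar closed until it rests in its catch, and leave the jar, the pot and the palette knife as they are.

Things in the scene. Friction and masses are not known exactly. Their poses are not given: they have to be found in the camera images.
- holder: Aluminium sample holder, fixed on the bench: a straight channel closed at one end. Origin on the bench, under the middle of the channel's open mouth; x axis from the mouth along the channel to the end stop, y across, z up. Bed top at z = 12 mm. Channel x = 0 to 242 mm, 46 mm wide between its walls
- holder_mouth (a point): middle of the mouth, on the bed: holder x = 0, z = 12 mm. From here inward each rail has a lip reaching 7 mm in over the tiles (underside 11 mm over the bed, top 27 mm over the bench), leaving a slot 32 mm wide open from above, so tiles must be slid in from the mouth. Outside, short lead-ins, 24 mm tall, flare the mouth to x = -13 mm
- holder_ledge (a point): middle of the open loading ledge outside the mouth: holder x = -60, z = 12 mm. The ledge carries the bed on level, 46 mm wide, from x = -115 to the mouth. Only at x = -8 to -34 mm is it wider (cross ears to y = 56 and -56 mm, also 12 mm high, which bear the latch's hinge post and catch)
- holder_stop (a point): foot of the end stop's face, in the middle of the channel: holder x = 242, y = 0, z = 12 mm
- latch (a joint): steel latch bar, 8 mm wide, 104 mm long, 16 to 26 mm over the bench, swinging level about an upright hinge. 0 rad: closed, across the mouth (along holder +y), in its catch at y = 40 mm (top 32 mm over the bench). It grows to 3.1, fully open, as the bar swings out over the ledge (holder -x) and on till it points along holder -y. Friction (0.5 N at the knob) holds it where left
- latch_knob (a point): middle of the black upright knob on the end of the latch bar: a round pin, 14 mm in diameter, 32 mm tall, from 26 to 58 mm over the bench; this point is 44 mm over the bench, 98 mm from the hinge
- latch_hinge (a point): point on the upright hinge axis of the latch bar: holder x = -20, y = -40, z = 21 mm; the hinge post is 13 mm in diameter, its top 33 mm over the bench
- tile66_c (a point): centre of the flat terracotta test tile 66 mm long (x axis), 42 mm wide (y axis) and 8 mm thick (z axis), with seven stripes of green paint across its top; may be absent
- tile58_c (a point): centre of the flat terracotta test tile 58 mm long (x axis), 42 mm wide (y axis) and 8 mm thick (z axis), with six stripes of green paint across its top; may be absent
- tile50_c (a point): centre of the flat terracotta test tile 50 mm long (x axis), 42 mm wide (y axis) and 8 mm thick (z axis), with five stripes of green paint across its top; may be absent
- tile34_c (a point): centre of the flat terracotta test tile 34 mm long (x axis), 42 mm wide (y axis) and 8 mm thick (z axis), with three stripes of green paint across its top; may be absent
- tile26_c (a point): centre of the flat terracotta test tile 26 mm long (x axis), 42 mm wide (y axis) and 8 mm thick (z axis), with two stripes of green paint across its top; may be absent
- jar: green glass jar with white cap, 56 mm in diameter, 55 mm tall, origin under its centre; a bystander
- pot: white plastic pot, 60 mm in diameter, 60 mm tall, origin under its centre; a bystander
- spatula: slim palette knife lying on the bench, 170 mm long, origin under its middle; a bystander
Things that resemble listed ones, but are neither listed nor needed, are in the scene too. Leave any pink or red look-alike of the part that bears tile58_c alone.

How it is judged:
By the outcome, as a careful person would: the job done as asked, in the order asked, and still so for the second after the job is handed in, with the robot touching nothing.
Of tile66, tile58, tile50, tile34, tile26 only 3 to 5 are there at a start; the rules pass over those that are not, and their reading is None.
At some moment in a run one of tile66, tile58, tile50, tile34, tile26 may be knocked a few centimetres aside while the robot is not near it.
Once in a run the grip may slacken for a moment while it holds something.
It also fails if it takes over 210 s, if anything falls off the work surface, if the arm or the gripper's body presses on something with over 40 N, if the wrist force passes 120 N, or if a joint passes its speed limit or range.

## Working session

There is one attempt and no reset: what is moved stays moved. The work goes in short steps, Python scripts to look and compute and a tool call to move; the robot and the scene stay as the last step left them, time stands still between calls to the robot, and variables do not carry over. Pictures are saved under pics/ and viewed, at most 14 in all, crops included, and the job is handed in when it is done.

Besides the shell and the picture viewer there is one more tool, called after "Emit:" by a JSON object that holds its "method" and its "body", one argument or row to a line. send_rows: Moves the arm, as the interface text tells. Its arguments: {"type":"object","properties":{"moves":{"type":"array","items":{"type":"number"}},"grip_force":{"type":"number"}},"required":["moves"]}

```bash
ls; mkdir -p pics; cat > h.py <<'E'
import numpy as np, cv2
from scipy.spatial.transform import Rotation as R
from rig import monitor, cams, workorder, robot
def shot(name):
    o=monitor.get_obs(); c=cams.camera(name); im=c["pixels"]; h,w=im.shape[:2]
    f=h/2/np.tan(np.radians(c["fovy"])/2)
    if name=="wrist":
        T=np.eye(4); T[:3,:3]=R.from_quat(o["tool_rot"]).as_matrix(); T[:3,3]=o["position"]; M=T@c["hand_eye"]
    else:
        W=np.eye(4); W[:3,:3]=R.from_rotvec(np.ravel(c["rvec"])).as_matrix(); W[:3,3]=np.ravel(c["tvec"]); M=np.linalg.inv(W)
    return dict(im=im,d=c["range_z"],f=f,cx=c["cx"],cy=c["cy"],M=M)
def ray(s,u,v):
    return s["M"][:3,:3]@np.array([(u-s["cx"])/s["f"],(v-s["cy"])/s["f"],1]), s["M"][:3,3]
def onz(s,u,v,z):
    r,t=ray(s,u,v); return t+r*(z-t[2])/r[2]
def pix(s,p):
    q=np.linalg.inv(s["M"])@np.append(p,1); return q[:2]/q[2]*s["f"]+[s["cx"],s["cy"]]
E
python3 - <<'E'
from h import *
import pickle
for n in ("top","scene"):
    s=shot(n); pickle.dump(s,open(n+".pkl","wb"))
    cv2.imwrite(f"pics/{n}0.png",cv2.resize(s["im"],(800,600),interpolation=cv2.INTER_CUBIC))
    print(n,s["f"],s["cx"],s["cy"],s["M"].round(3).tolist())
print(monitor.get_obs())
E
```

```text
pics
top 490.0448591092046 246.65598853959847 194.0080166354392 [[-0.007, -0.983, 0.181, 0.343], [-1.0, 0.004, -0.019, 0.058], [0.018, -0.181, -0.983, 1.652], [0.0, 0.0, 0.0, 1.0]]
scene 365.06256831339 253.05126050995074 192.19804300924545 [[-0.352, 0.739, -0.575, 1.258], [0.936, 0.276, -0.218, 0.293], [-0.002, -0.615, -0.789, 0.95], [0.0, 0.0, 0.0, 1.0]]
{'time': 0.1, 'q': array([-1.32852692e+00,  5.28406423e-01,  1.43378718e+00, -6.79978368e-05,
        1.18137060e+00, -1.78485814e-01]), 'joint_velocities': array([-1.84673413e-03, -3.56916540e-03, -3.67532780e-03,  7.64118918e-04,
       -2.03913449e-04, -9.72393719e-05]), 'joint_torque': array([-2.79398328e-04, -4.40985382e+01, -1.77150643e+01,  6.35057688e-02,
        5.33761270e-02, -3.90886009e-05]), 'position': array([ 0.25514423, -0.5698529 ,  0.2356449 ]), 'tool_rot': array([ 9.77948950e-01,  2.08841753e-01, -6.28572774e-05, -9.84267177e-04]), 'ft_force': array([-0.56569968, -0.54963933,  0.00991107]), 'moment': array([-0.004199  ,  0.00313741,  0.00803762]), 'grip_force': 0.0, 'grip_width': 0.08701513281203826}
```

View pics/top0.png

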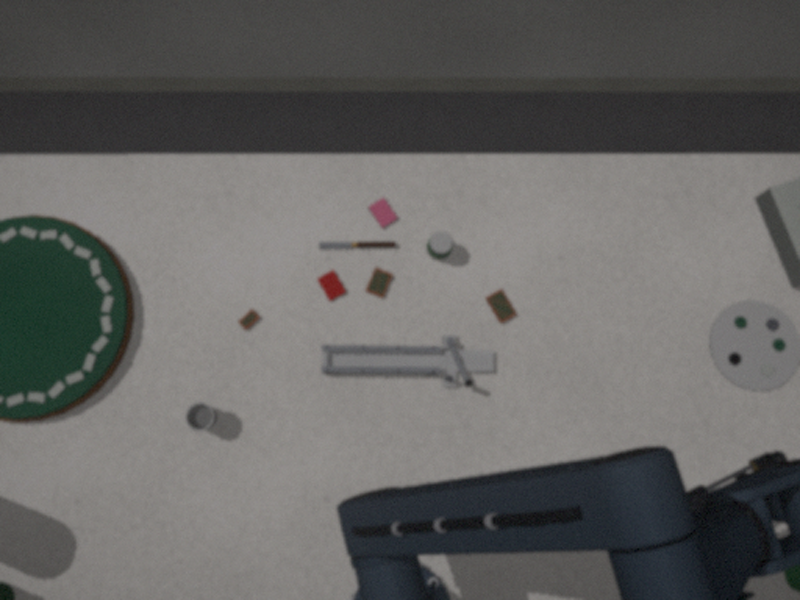

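View pics/scene0.png

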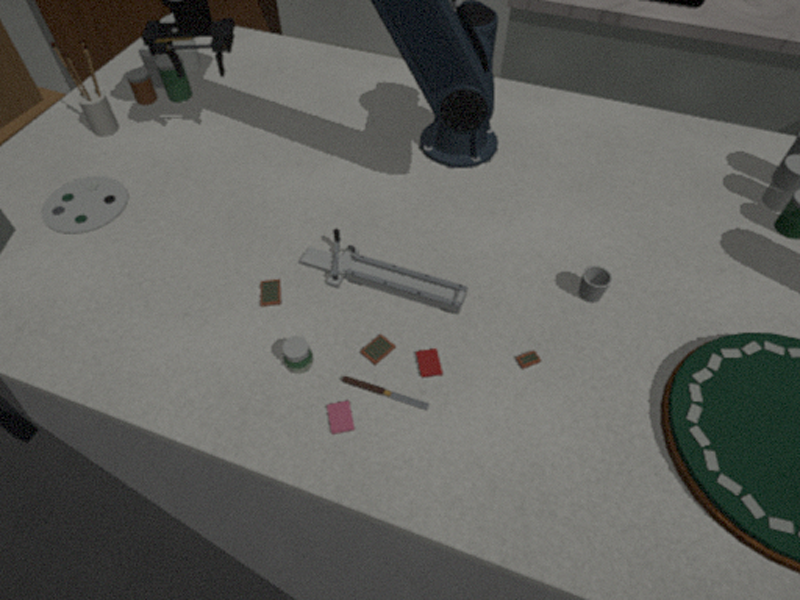

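The top view shows the holder with its stop at about (325,360) and its ledge at (495,360). The latch hinge is at (452,345), with the bar partly open and its knob at about (468,382). There are three terracotta tiles, at (380,282), (501,306) and (250,320). The red and pink pieces are look-alikes.

```bash
python3 - <<'E'
from h import *
import pickle
s=pickle.load(open("top.pkl","rb"))
c=s["im"][160:260,145:345]
c=cv2.convertScaleAbs(c,alpha=1.6)
cv2.imwrite("pics/crop1.png",cv2.resize(c,(800,400),interpolation=cv2.INTER_CUBIC))
# terracotta blobs by hue + depth
im=s["im"].astype(int); b,g,r=im[...,0],im[...,1],im[...,2]
m=((np.maximum(r,g)-b)>14).astype(np.uint8)
m[:95]=0; m[260:]=0; m[:,:100]=0; m[:,440:]=0
n,l,st,ce=cv2.connectedComponentsWithStats(cv2.morphologyEx(m,cv2.MORPH_CLOSE,np.ones((3,3))))
for i in range(1,n):
    if st[i,4]<25: continue
    pts=np.argwhere(l==i)[:,::-1]
    P=np.array([onz(s,u,v,0.008)[:2] for u,v in pts],np.float32)
    (c,wh,a)=cv2.minAreaRect(P*1000)
    print(st[i],im[l==i].mean(0).round(),np.round(c),np.round(wh),round(a,1))
E
```

```text
[236 126  19  20 224] [ 99.  84. 134.] [853.  32.] [63. 46.] 32.5
[225 154  27   5  65] [57. 64. 77.] [780.  55.] [90. 14.] 89.9
[233 171  19  20 235] [62. 74. 84.] [694.  41.] [46. 63.] 66.1
[203 172  19  21 252] [ 56.  58. 118.] [688. 146.] [65. 48.] 30.1
[311 185  20  22 265] [61. 73. 82.] [ 640. -225.] [71. 47.] 29.0
[152 198  14  13 114] [67. 78. 92.] [613. 323.] [29. 43.] 46.0
```

View pics/crop1.png

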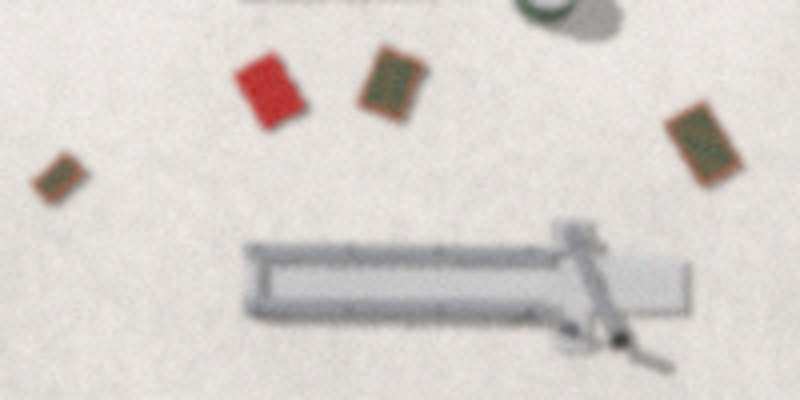

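In the crop, the ledge end is at x≈688 (y 260–312) and the stop face at about (268,282). The latch hinge is at about (572,238) and the knob at (620,340). Next I'll work out poses.

```bash
python3 - <<'E'
from h import *
import pickle
s=pickle.load(open("top.pkl","rb"))
f=lambda x,y,z: (onz(s,145+x/4-.5,160+y/4-.5,z)*1000).round(1)[:2]
print("ledge end",f(688,259,.012),f(688,313,.012))
print("stop face",f(270,282,.02))
print("rails outer L/R at stop and mouth, top",f(250,245,.027),f(252,320,.027),f(555,247,.027),f(545,318,.027))
print("hinge",f(572,238,.03),"knob",f(620,340,.05))
E
```

```text
ledge end [ 540.9 -208.6] [ 495.3 -207.1]
stop face [522.3 143. ]
rails outer L/R at stop and mouth, top [552.5 159.5] [490.  157.4] [549.7 -95.1] [490.4 -85.5]
hinge [ 556.8 -109.2] knob [ 470.  -144.5]
```

Emit:
{"method": "send_rows", "body": {
  "moves": [1, 1.8, 3.5, 0, 0, 0, -0.1, 1, 3.6, 7, 0, 0, 0, -0.2, 1, 5.4, 10.5, 0, 0, 0, -0.3, 1, 7.2, 14, 0, 0, 0, -0.42, 1, 9, 17.5, 0, 0, 0, -0.42]
}}

```text
time: 0.52
position: [0.3456, -0.3936, 0.2361]
tool_rot: [1.0, -0.002, -0.0, -0.0]
ft_force: [0.9, -0.3, 0.9]
grip_width: 0.0868
grip_force: 0.0
```

Emit:
{"method": "send_rows", "body": {
  "moves": [1, 1.8, 3.5, 0, 0, 0, 0, 1, 3.6, 7, 0, 0, 0, 0, 1, 5.4, 10.5, 0, 0, 0, 0, 1, 7.2, 14, 0, 0, 0, 0, 1, 9, 17.5, 0, 0, 0, 0]
}}

```text
time: 0.93
position: [0.4356, -0.2185, 0.2364]
tool_rot: [1.0, 0.0, -0.0, -0.0]
ft_force: [0.9, -1.1, -0.0]
grip_width: 0.0866
grip_force: 0.0
```

Emit:
{"method": "send_rows", "body": {
  "moves": [1, 1.8, 3.5, 0, 0, 0, 0, 1, 3.5, 7.5, 0, 0, 0, 0, 1, 3.5, 7.5, 0, 0, 0, 0, 1, 3.5, 7.5, 0, 0, 0, 0]
}}

```text
time: 1.27
position: [0.4705, -0.143, 0.2363]
tool_rot: [1.0, 0.003, -0.0, -0.0]
ft_force: [0.3, -0.0, 1.1]
grip_width: 0.0872
grip_force: 0.0
```

```bash
python3 - <<'E'
from h import *
import pickle
s=shot("wrist"); pickle.dump(s,open("w1.pkl","wb"))
o=monitor.get_obs(); print(o["position"],o["tool_rot"],o["q"],o["time"])
cv2.imwrite("pics/w1.png",cv2.resize(s["im"],(800,600),interpolation=cv2.INTER_CUBIC))
print(s["M"].round(3).tolist(), s["f"])
E
```

```text
[ 0.47029104 -0.14462636  0.23631581] [ 9.99998268e-01  1.81982092e-03 -3.74376421e-04  1.12774717e-04] [-5.25554906e-01  3.50124987e-01  1.75885778e+00 -6.65639573e-04
  1.03314349e+00  1.04194282e+00] 1.3167
[[0.007, -0.965, -0.26, 0.541], [-1.0, -0.007, -0.002, -0.142], [0.0, 0.26, -0.965, 0.385], [0.0, 0.0, 0.0, 1.0]] 280.71613427929566
```

View pics/w1.png

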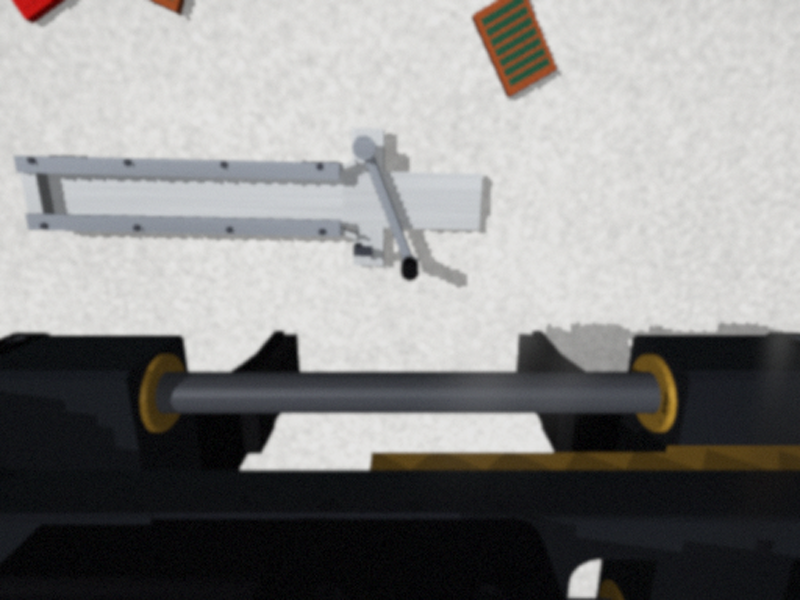

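The wrist view shows the knob top at (409,262), the hinge post top at (365,147), the ledge end at (487,175–231), the stop's inner face near x≈62, and the seven-stripe tile at (515,45).

```bash
python3 - <<'E'
from h import *
import pickle
s=pickle.load(open("w1.pkl","rb"))
f=lambda x,y,z: (onz(s,x*.64-.2,y*.64-.2,z)*1000).round(1)[:2]
print("ledge end",f(487,176,.012),f(485,231,.012))
print("hinge",f(365,147,.033),"knobtop",f(410,261,.058),"knobbase",f(409,275,.026))
print("stopface bed",f(63,183,.012),f(66,213,.012))
print("rail outer top far: stop/mouth",f(18,156,.027),f(340,164,.027),"near",f(30,230,.027),f(340,238,.027))
print("tile66",f(515,45,.008), [f(*p,.008) for p in ((474,16),(523,-10),(556,72),(511,96))])
E
```

```text
ledge end [ 538.9 -207. ] [ 493.8 -207.7]
hinge [ 559.8 -109. ] knobtop [ 476.6 -143.9] knobbase [ 458.3 -143.4]
stopface bed [530.9 142.6] [506.4 145. ]
rail outer top far: stop/mouth [551.5 162.2] [547.3 -88.7] near [493.9 165.4] [489.1 -86.7]
tile66 [ 637. -224.] [array([ 656.6, -191.4]), array([ 674.2, -227.4]), array([ 618.2, -257.5]), array([ 600.5, -223.4])]
```

Emit:
{"method": "send_rows", "body": {
  "moves": [0.5, -0.3, 0, -3.8, 0, 0, 0, 0.5, -0.3, 0, -7.6, 0, 0, 0, 0.5, -0.3, 0, -11.4, 0, 0, 0, 0.5, -0.3, 0, -15.2, 0, 0, 0, 0.5, -0.3, 0, -18.8, 0, 0, 0],
  "grip_force": 8
}}

```text
time: 1.73
position: [0.4668, -0.1475, 0.0469]
tool_rot: [1.0, -0.001, 0.0, 0.0]
ft_force: [0.5, 0.5, 0.1]
grip_width: 0.0613
grip_force: 0.0
```

Emit:
{"method": "send_rows", "body": {
  "moves": [0, 0, 0, 0, 0, 0, 0, 0, 0, 0, 0, 0, 0, 0, 0, 0, 0, 0, 0, 0, 0, 0, 0, 0, 0, 0, 0, 0, 0, 0, 0, 0, 0, 0, 0]
}}

```text
time: 2.15
position: [0.4683, -0.1464, 0.0506]
tool_rot: [1.0, 0.0, 0.002, 0.001]
ft_force: [-0.6, 0.2, 0.7]
grip_width: 0.0282
grip_force: 0.0
```

```bash
python3 - <<'E'
from h import *
s=shot("wrist")
o=monitor.get_obs(); print(o["position"],o["grip_width"],o["grip_force"],o["ft_force"])
cv2.imwrite("pics/w2.png",s["im"])
E
```

```text
[ 0.46830823 -0.14622786  0.05051143] 0.024554187247979597 0.0 [ 0.68364062  0.43859849 -0.46112993]
```

View pics/w2.png

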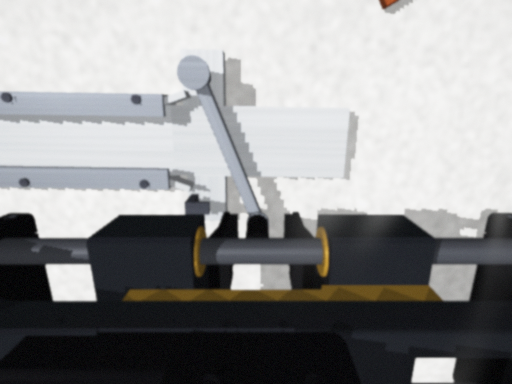

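The knob sits centred between the fingers at about (257,230).

Emit:
{"method": "send_rows", "body": {
  "moves": [0, 0, 0, 0, 0, 0, 0, 0, 0, 0, 0, 0, 0, 0, 0, 0, 0, 0, 0, 0, 0]
}}

```text
time: 2.45
position: [0.468, -0.1457, 0.0497]
tool_rot: [1.0, 0.001, 0.001, 0.001]
ft_force: [-0.6, 0.2, 7.4]
grip_width: 0.0136
grip_force: 8.0
```

```bash
python3 - <<'E'
from h import *
s=shot("wrist"); o=monitor.get_obs(); p=o["position"]; print(p,o["grip_width"],o["grip_force"])
print("hinge",onz(s,194,72,.033))
h=np.array([.558,-.112]); d=p[:2]-h; r=np.hypot(*d); a0=np.arctan2(d[1],d[0])%(2*np.pi); print(r,np.degrees(a0))
for a in np.linspace(a0,np.radians(357),16): print(np.round(np.degrees(a)),((h+.098*np.array([np.cos(a),np.sin(a)])-p[:2])*100).round(1))
E
```

```text
[ 0.46797069 -0.14567698  0.04965429] 0.013536955039165294 8.000266207382083
hinge [ 0.55900431 -0.10806759  0.033     ]
0.09612187495978884 200.50915599173632
201.0 [-0.2 -0.1]
211.0 [ 0.6 -1.7]
221.0 [ 1.6 -3.1]
232.0 [ 2.9 -4.3]
242.0 [ 4.4 -5.3]
253.0 [ 6.1 -6. ]
263.0 [ 7.8 -6.4]
274.0 [ 9.6 -6.4]
284.0 [11.4 -6.1]
294.0 [13.1 -5.6]
305.0 [14.6 -4.7]
315.0 [16.  -3.5]
326.0 [17.1 -2.2]
336.0 [18.  -0.6]
347.0 [18.5  1.1]
357.0 [18.8  2.9]
```

Emit:
{"method": "send_rows", "body": {
  "moves": [0, 0.6, -1.6, 0.2, 0, 0, 0, 0, 1.6, -3.0, 0.2, 0, 0, 0, 0, 2.9, -4.2, 0.2, 0, 0, 0, 0, 4.4, -5.2, 0.2, 0, 0, 0, 0, 6.1, -5.9, 0.2, 0, 0, 0]
}}

```text
time: 2.92
position: [0.5279, -0.2037, 0.0507]
tool_rot: [1.0, -0.0, -0.001, -0.001]
ft_force: [1.6, 6.8, 1.4]
grip_width: 0.0135
grip_force: 8.0
```

Emit:
{"method": "send_rows", "body": {
  "moves": [0, 1.7, -0.4, 0, 0, 0, 0, 0, 3.5, -0.4, 0, 0, 0, 0, 0, 5.3, -0.1, 0, 0, 0, 0, 0, 7.0, 0.4, 0, 0, 0, 0, 0, 7.0, 0.4, 0, 0, 0, 0]
}}

```text
time: 3.33
position: [0.5967, -0.1943, 0.0503]
tool_rot: [1.0, 0.001, -0.004, -0.004]
ft_force: [-3.9, 7.8, 8.5]
grip_width: 0.0124
grip_force: 8.4
```

```bash
python3 - <<'E'
from h import *
s=shot("wrist")
o=monitor.get_obs(); print(o["position"],o["grip_width"],o["grip_force"],o["ft_force"])
cv2.imwrite("pics/w3.png",s["im"])
E
```

```text
[ 0.59574012 -0.19473559  0.05026865] 0.012094732561534847 8.358385831816122 [-4.37142318  8.91242613  7.99142708]
```

View pics/w3.png

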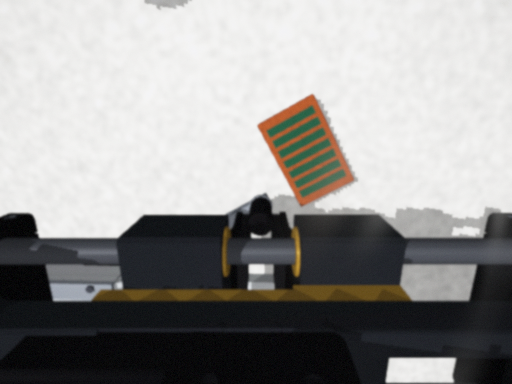

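The pin has slipped to the front edge of the pads, at about (260,205). I'll re-grip about 12 mm further along +x.

Emit:
{"method": "send_rows", "body": {
  "moves": [0.4, 0, 0, 0, 0, 0, 0, 0.4, 0, 0, 0, 0, 0, 0, 0.4, 0.6, 0, 0, 0, 0, 0, 0.4, 1.3, 0, 0, 0, 0, 0, 0.4, 1.3, 0, 0, 0, 0, 0]
}}

```text
time: 3.8
position: [0.6141, -0.2015, 0.051]
tool_rot: [1.0, 0.0, 0.002, 0.001]
ft_force: [1.0, -0.3, -0.3]
grip_width: 0.0326
grip_force: 0.0
```

Emit:
{"method": "send_rows", "body": {
  "moves": [0, 0, 0, 0, 0, 0, 0, 0, 0, 0, 0, 0, 0, 0, 0, 0, 0, 0, 0, 0, 0, 0, 0, 0, 0, 0, 0, 0, 0, 0, 0, 0, 0, 0, 0]
}}

```text
time: 4.22
position: [0.6078, -0.1968, 0.05]
tool_rot: [1.0, -0.0, -0.004, -0.004]
ft_force: [-4.3, 7.8, 4.4]
grip_width: 0.0136
grip_force: 8.0
```

```bash
python3 - <<'E'
from h import *
o=monitor.get_obs(); p=o["position"]; print(p,o["grip_width"],o["grip_force"],o["ft_force"])
h=np.array([.5585,-.110]); d=p[:2]-h; r=np.hypot(*d); a0=np.arctan2(d[1],d[0])%(2*np.pi); print(r,np.degrees(a0))
for a in np.linspace(a0,np.radians(359),7): print(np.round(np.degrees(a)),((h+.098*np.array([np.cos(a),np.sin(a)])-p[:2])*100).round(1))
E
```

```text
[ 0.60780702 -0.19675192  0.05000094] 0.013598989129217233 7.985294055542909 [-4.30333209  7.80975076  4.44419974]
0.09978515831986486 299.61251799254273
300.0 [-0.1  0.2]
310.0 [1.3 1.1]
319.0 [2.5 2.3]
329.0 [3.5 3.7]
339.0 [4.2 5.2]
349.0 [4.7 6.8]
359.0 [4.9 8.5]
```

Emit:
{"method": "send_rows", "body": {
  "moves": [0, 0.7, 1.5, 0, 0, 0, 0, 0, 1.9, 2.8, 0, 0, 0, 0, 0, 2.9, 4.2, 0, 0, 0, 0, 0, 3.6, 5.7, 0, 0, 0, 0, 0, 4.1, 7.2, 0, 0, 0, 0]
}}

```text
time: 4.63
position: [0.6566, -0.1306, 0.0516]
tool_rot: [1.0, 0.0, 0.005, 0.002]
ft_force: [2.7, -2.7, -0.3]
grip_width: 0.0137
grip_force: 8.0
```

Emit:
{"method": "send_rows", "body": {
  "moves": [0, 0.2, 0.6, 0, 0, 0, 0, 0, 0.3, 1.2, 0, 0, 0, 0, 0, 0.3, 1.6, 0, 0, 0, 0, 0, 0.3, 1.6, 0, 0, 0, 0]
}}

```text
time: 4.97
position: [0.6577, -0.1142, 0.0516]
tool_rot: [1.0, 0.001, 0.003, 0.002]
ft_force: [5.0, -3.6, 0.1]
grip_width: 0.0137
grip_force: 8.0
```

```bash
python3 - <<'E'
from h import *
o=monitor.get_obs(); p=o["position"]; print(p,o["grip_width"],o["grip_force"],o["ft_force"])
h=np.array([.5585,-.110]); d=p[:2]-h; r=np.hypot(*d); a0=np.arctan2(d[1],d[0])%(2*np.pi); print(r,np.degrees(a0))
E
```

```text
[ 0.65766677 -0.11416964  0.05155459] 0.013684148546065927 8.00103910267353 [ 4.96525779 -3.62226708  0.12723194]
0.09925439530028482 357.5923193883668
```

Emit:
{"method": "send_rows", "body": {
  "moves": [0, 0, 0.4, 0, 0, 0, 0, 0, 0, 0.7, 0, 0, 0, 0, 0, 0, 0.7, 0, 0, 0, 0]
}}

```text
time: 5.22
position: [0.6578, -0.1118, 0.0516]
tool_rot: [1.0, 0.001, 0.003, 0.005]
ft_force: [4.0, -16.7, -1.3]
grip_width: 0.0174
grip_force: 8.0
```

Emit:
{"method": "send_rows", "body": {
  "moves": [0.5, 0, -0.2, 0, 0, 0, 0, 0.5, 0, -0.2, 0, 0, 0, 0, 0.5, 0, -0.2, 0, 0, 0, 0, 0.8, 0, -0.2, 4, 0, 0, 0, 1, 0, -0.2, 8, 0, 0, 0]
}}

```text
time: 5.63
position: [0.6504, -0.1054, 0.1263]
tool_rot: [1.0, 0.0, -0.007, -0.003]
ft_force: [1.3, -0.1, 0.5]
grip_width: 0.043
grip_force: 0.0
```

Emit:
{"method": "send_rows", "body": {
  "moves": [1, 0, -2, 4, 0, 0, 0, 1, -2, -5, 8, 0, 0, 0, 1, -5, -7, 10, 0, 0, 0, 1, -8, -9, 10, 0, 0, 0, 1, -8, -9, 10, 0, 0, 0]
}}

```text
time: 6.05
position: [0.5703, -0.1992, 0.2322]
tool_rot: [1.0, -0.001, -0.002, 0.0]
ft_force: [-1.0, 0.0, -0.3]
grip_width: 0.0756
grip_force: 0.0
```

```bash
python3 - <<'E'
from h import *
import pickle
s=shot("wrist"); pickle.dump(s,open("w4.pkl","wb"))
o=monitor.get_obs(); print(o["position"],o["tool_rot"],o["time"])
cv2.imwrite("pics/w4.png",cv2.resize(s["im"],(800,600),interpolation=cv2.INTER_CUBIC))
E
```

```text
[ 0.57110938 -0.19832874  0.2312573 ] [ 9.99997126e-01 -1.36225238e-03 -1.86805579e-03 -6.34870888e-04] 6.1
```

View pics/w4.png

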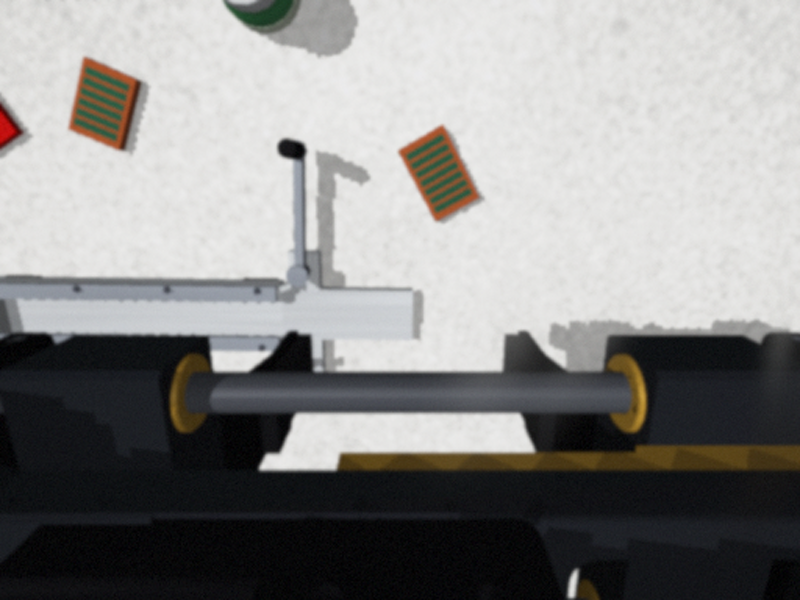

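The latch is fully open, with the bar at (298,150–270). The 66 tile is at (440,173) and the 58 tile, with six stripes, at (105,103). Next I'll measure both.

```bash
cat >> h.py <<'E'
def tiles(s,z=.008):
    im=cv2.GaussianBlur(s["im"],(3,3),0); hsv=cv2.cvtColor(im,cv2.COLOR_BGR2HSV)
    m=(((hsv[...,1]>90)&(hsv[...,2]>60)&(hsv[...,0]>4)&(hsv[...,0]<20))).astype(np.uint8); m[215:]=0
    n,l,st,ce=cv2.connectedComponentsWithStats(cv2.morphologyEx(m,cv2.MORPH_CLOSE,np.ones((9,9))))
    for i in range(1,n):
        if st[i,4]<150: continue
        cs=cv2.findContours((l==i).astype(np.uint8),cv2.RETR_EXTERNAL,cv2.CHAIN_APPROX_NONE)[0][0][:,0]
        P=np.array([onz(s,u,v,z)[:2] for u,v in cs],np.float32)*1000
        c,wh,a=cv2.minAreaRect(P)
        print("tile px",st[i,:4],"c",np.round(c,1),"wh",np.round(wh,1),"axis0",round(a,1))
E
python3 - <<'E'
from h import *
import pickle
s=pickle.load(open("w4.pkl","rb")); tiles(s)
f=lambda x,y,z: (onz(s,x*.64-.2,y*.64-.2,z)*1000).round(1)[:2]
print("ledge end",f(413,290,.012),f(414,339,.012),"hinge",f(298,274,.033),"rail far",f(280,282,.027),f(5,277,.027))
print("jar-side corners 66",[f(*p,.008) for p in ((400,152),(443,125),(478,198),(437,220))])
E
```

```text
tile px [45 37 44 58] c [692.   40.9] wh [43.6 56.6] axis0 66.6
tile px [256  81  50  60] c [ 638.9 -224.3] wh [64.7 40.4] axis0 29.0
ledge end [ 541.6 -203.2] [ 496.  -204.2] hinge [ 560.9 -109.4] rail far [552.7 -92.5] [557.2 134.6]
jar-side corners 66 [array([ 656.4, -192.4]), array([ 676.9, -226.9]), array([ 619.8, -257.2]), array([ 601.7, -223.3])]
```

Emit:
{"method": "send_rows", "body": {
  "moves": [1, 1.4, -0.5, -2, 0, 0, -0.12, 1, 2.8, -1, -4, 0, 0, -0.24, 1, 4.2, -1.5, -6, 0, 0, -0.36, 1, 5.5, -2, -8, 0, 0, -0.48, 1, 6.9, -2.5, -10, 0, 0, -0.6],
  "grip_force": 25
}}

```text
time: 6.52
position: [0.6441, -0.2203, 0.1278]
tool_rot: [0.955, -0.298, -0.002, -0.001]
ft_force: [0.3, 0.0, 0.4]
grip_width: 0.0868
grip_force: 0.0
```

Emit:
{"method": "send_rows", "body": {
  "moves": [1, 0, 0, 0, 0, 0, -0.12, 1, 0, 0, 0, 0, 0, -0.24, 1, 0, 0, 0, 0, 0, -0.36, 1, 0, 0, 0, 0, 0, -0.465, 1, 0, 0, 0, 0, 0, -0.465]
}}

```text
time: 6.93
position: [0.6436, -0.2202, 0.1285]
tool_rot: [0.862, -0.508, -0.002, -0.0]
ft_force: [-0.2, 0.6, 0.4]
grip_width: 0.087
grip_force: 0.0
```

```bash
python3 - <<'E'
from h import *
s=shot("wrist"); o=monitor.get_obs(); print(o["position"],R.from_quat(o["tool_rot"]).as_matrix()[:,1],o["q"])
tiles(s); cv2.imwrite("pics/w5.png",s["im"])
E
```

```text
[ 0.64372538 -0.22040658  0.12883534] [-0.87283114 -0.48801983  0.00156112] [-4.94074491e-01  7.24630633e-01  1.36800590e+00  8.60081376e-04
  1.05303723e+00  2.13727363e+00]
tile px [234 161  67  41] c [ 639.1 -224.7] wh [65.  40.8] axis0 29.0
```

View pics/w5.png

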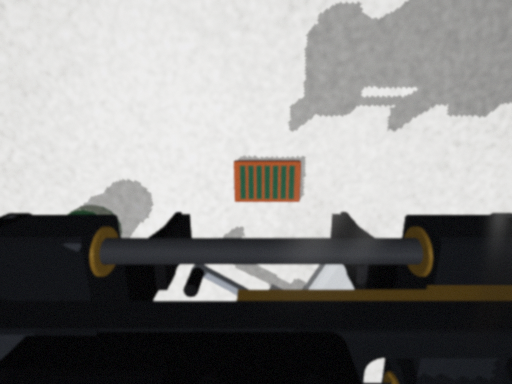

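The tile is level in the view, at (268,181), and in line with the fingers.

Emit:
{"method": "send_rows", "body": {
  "moves": [1, -0.45, -0.4, -3.5, 0, 0, 0, 1, -0.45, -0.4, -7, 0, 0, 0, 1, -0.45, -0.4, -10, 0, 0, 0, 1, -0.45, -0.4, -11.2, 0, 0, 0, 0, -0.45, -0.4, -11.2, 0, 0, 0]
}}

```text
time: 7.4
position: [0.6382, -0.2247, 0.0165]
tool_rot: [0.862, -0.506, -0.003, -0.0]
ft_force: [1.1, -0.0, 0.4]
grip_width: 0.0846
grip_force: 0.0
```

Emit:
{"method": "send_rows", "body": {
  "moves": [0, 0, 0, 0, 0, 0, 0, 0, 0, 0, 0, 0, 0, 0, 0, 0, 0, 0, 0, 0, 0, 0, 0, 0, 0, 0, 0, 0, 0, 0, 0, 0, 0, 0, 0]
}}

```text
time: 7.82
position: [0.6403, -0.2264, 0.0192]
tool_rot: [0.862, -0.507, 0.001, -0.0]
ft_force: [0.7, 0.7, 2.1]
grip_width: 0.065
grip_force: 25.0
```

Emit:
{"method": "send_rows", "body": {
  "moves": [0, 0, 0, 3, 0, 0, 0, 0, 0, 0, 6, 0, 0, 0, 0, -1.5, 1, 7, 0, 0, 0.12, 0, -3, 2, 7, 0, 0, 0.24, 0, -4.5, 3, 7, 0, 0, 0.36]
}}

```text
time: 8.23
position: [0.5952, -0.1967, 0.0902]
tool_rot: [0.94, -0.342, 0.002, 0.0]
ft_force: [-0.3, -0.1, -0.5]
grip_width: 0.0651
grip_force: 25.0
```

Emit:
{"method": "send_rows", "body": {
  "moves": [0, -1.5, 1, 0, 0, 0, 0.12, 0, -3, 2, 0, 0, 0, 0.24, 0, -4.5, 3, 0, 0, 0, 0.36, 0, -6, 4, 0, 0, 0, 0.48, 0, -7.6, 4.5, 0, 0, 0, 0.6]
}}

```text
time: 8.65
position: [0.518, -0.1503, 0.0889]
tool_rot: [0.999, -0.049, 0.0, -0.0]
ft_force: [-0.1, 0.1, -0.3]
grip_width: 0.0655
grip_force: 25.0
```

Emit:
{"method": "send_rows", "body": {
  "moves": [0, 0, 0, 0, 0, 0, 0.084, 0, 0, 0, 0, 0, 0, 0.084, 0, 0, 0, 0, 0, 0, 0.084]
}}

```text
time: 8.9
position: [0.5194, -0.1518, 0.089]
tool_rot: [1.0, -0.011, 0.001, 0.0]
ft_force: [0.4, -0.4, -0.5]
grip_width: 0.0652
grip_force: 25.0
```

```bash
python3 - <<'E'
from h import *
s=shot("wrist"); o=monitor.get_obs(); print(o["position"],R.from_quat(o["tool_rot"]).as_matrix()[:,1:],o["grip_width"],o["grip_force"])
cv2.imwrite("pics/w6.png",s["im"])
E
```

```text
[ 0.51971524 -0.15196894  0.08891381] [[-2.23313801e-02  1.63886551e-03]
 [-9.99750262e-01 -8.86722501e-04]
 [ 8.49904400e-04 -9.99998264e-01]] 0.06561645234261163 24.999738335609436
```

View pics/w6.png

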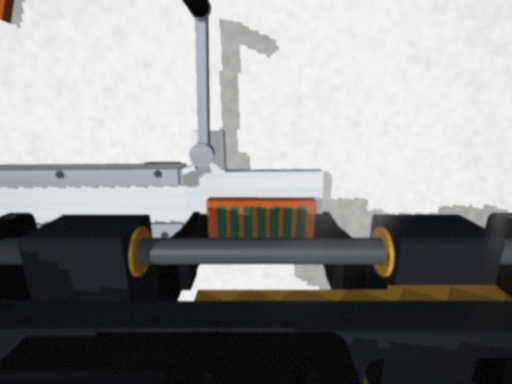

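The tile is held level, with its stripes at (262,220), over the ledge. Its far edge runs parallel to the ledge edge.

Emit:
{"method": "send_rows", "body": {
  "moves": [0, 0, 0, -3, 0, 0, 0, 0, 0, 0, -5, 0, 0, 0, 0, 0, 0, -5.8, 0, 0, 0, 0, 0, 0, -5.8, 0, 0, 0, 0, 0, 0, -5.8, 0, 0, 0]
}}

```text
time: 9.37
position: [0.5194, -0.1518, 0.0303]
tool_rot: [1.0, -0.011, 0.0, 0.0]
ft_force: [-0.0, 0.6, -0.7]
grip_width: 0.0654
grip_force: 25.0
```

Emit:
{"method": "send_rows", "body": {
  "moves": [1, 0, 0, 0, 0, 0, 0, 1, 0, 0, 0, 0, 0, 0, 1, 0, 0, 0, 0, 0, 0, 1, 0, 0, 4, 0, 0, 0, 1, 0, 0, 7, 0, 0, 0]
}}

```text
time: 9.78
position: [0.5176, -0.1508, 0.0995]
tool_rot: [1.0, -0.01, -0.002, -0.001]
ft_force: [0.7, -1.1, 0.1]
grip_width: 0.0849
grip_force: 0.0
```

Emit:
{"method": "send_rows", "body": {
  "moves": [0, -2, -2.5, 3, 0, 0, 0, 0, -4, -5, 5, 0, 0, 0, 0, -6, -7.5, 7, 0, 0, 0, 0, -6, -7.5, 7, 0, 0, 0, 0, -6, -7.5, 7, 0, 0, 0]
}}

```text
time: 10.2
position: [0.4588, -0.2281, 0.1722]
tool_rot: [1.0, -0.012, 0.002, 0.001]
ft_force: [0.1, 0.9, -0.5]
grip_width: 0.0615
grip_force: 0.0
```

```bash
python3 - <<'E'
from h import *
s=shot("wrist"); o=monitor.get_obs(); print(o["position"],o["grip_width"],o["time"])
tiles(s,.02)
cv2.imwrite("pics/w7.png",cv2.resize(s["im"],(800,600)))
import pickle; pickle.dump(s,open("w7.pkl","wb"))
E
```

```text
[ 0.45868081 -0.22672923  0.17108578] 0.057192208601808486 10.25
tile px [154 105  65  41] c [ 516.6 -151.7] wh [65.7 41. ] axis0 88.7
```

View pics/w7.png

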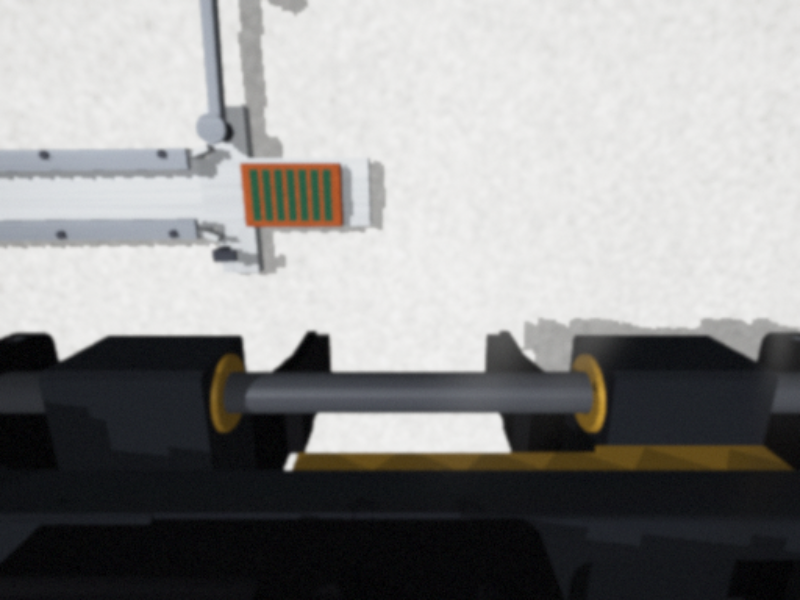

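The tile lies on the ledge in line with the channel, at (292,195). The mouth is at x≈190.

```bash
python3 - <<'E'
from h import *
import pickle
s=pickle.load(open("w7.pkl","rb"))
f=lambda x,y,z: (onz(s,x*.64-.2,y*.64-.2,z)*1000).round(1)[:2]
print("far rail top outer",f(5,150,.027),f(185,149,.027),"inner",f(5,174,.027),f(185,171,.027))
print("near rail inner",f(5,220,.027),f(195,220,.027),"outer",f(5,244,.027),f(195,240,.027))
print("ledge",f(370,160,.012),f(370,228,.012),"hinge",f(212,128,.033))
E
```

```text
far rail top outer [549.8  26.9] [547.8 -87.7] inner [535.1  30.7] [534.3 -85.7]
near rail inner [505.8  38.3] [502.9 -87.5] outer [489.9  42.4] [489.6 -85.5]
ledge [ 538.9 -204.1] [ 493.2 -202.1] hinge [ 559.4 -109.1]
```

Emit:
{"method": "send_rows", "body": {
  "moves": [0, 2.9, 0.7, 0, 0, 0, 0, 0, 5.8, 1.4, 0, 0, 0, 0, 0, 5.8, 1.4, -4, 0, 0, 0, 0, 5.8, 1.4, -8, 0, 0, 0, 0, 5.8, 1.4, -12, 0, 0, 0]
}}

```text
time: 10.67
position: [0.5179, -0.2106, 0.0487]
tool_rot: [1.0, -0.009, 0.0, 0.0]
ft_force: [-0.1, 0.1, -0.7]
grip_width: 0.0245
grip_force: 0.0
```

Emit:
{"method": "send_rows", "body": {
  "moves": [0, 0, 0, -1, 0, 0, 0, 0, 0, 0, -2, 0, 0, 0, 0, 0, 0, -2.2, 0, 0, 0, 0, 0, 0, -2.2, 0, 0, 0]
}}

```text
time: 11.0
position: [0.5175, -0.2124, 0.029]
tool_rot: [1.0, -0.01, 0.0, 0.0]
ft_force: [1.0, 0.0, -1.2]
grip_width: 0.0021
grip_force: 0.0
```

```bash
python3 - <<'E'
from h import *
o=monitor.get_obs(); print(o["position"],o["grip_width"],o["ft_force"]);s=shot("wrist");tiles(s,.02)
o=monitor.get_obs(); print(o["position"],R.from_quat(o["tool_rot"]).as_matrix()[:,1])
E
```

```text
[ 0.51746118 -0.21236711  0.02897994] 0.002121669452516893 [ 1.0363079   0.00480713 -1.21495686]
tile px [104 198 112  17] c [ 534.6 -152. ] wh [65.9 10. ] axis0 88.9
[ 0.51792933 -0.2128444   0.02983072] [-0.01993882 -0.99980028  0.00135867]
```

Emit:
{"method": "send_rows", "body": {
  "moves": [0, 0, 1.5, 0, 0, 0, 0, 0, 0, 3, 0, 0, 0, 0, 0, 0, 4.5, 0, 0, 0, 0, 0, 0, 6, 0, 0, 0, 0, 0.1, 7.5, 0, 0, 0, 0]
}}

```text
validation failed for argument at $.mo...
```

Emit:
{"method": "send_rows", "body": {
  "moves": [0, 0, 1.5, 0, 0, 0, 0, 0, 0, 3, 0, 0, 0, 0, 0, 0, 4.5, 0, 0, 0, 0, 0, 0.1, 6, 0, 0, 0, 0, 0.1, 7.5, 0, 0, 0, 0]
}}

```text
validation failed for argument at $.mo...
```

Emit:
{"method": "send_rows", "body": {
  "moves": [0, 0, 1.5, 0, 0, 0, 0, 0, 0, 3, 0, 0, 0, 0, 0, 0, 4.5, 0, 0, 0, 0, 0, 0.1, 6, 0, 0, 0, 0, 0.1, 7.5, 0, 0, 0, 0]
}}

```text
validation failed for argument at $.mo...
```

```bash
python3 - <<'E'
from h import *
s=shot("wrist"); o=monitor.get_obs(); print(o["position"],o["ft_force"])
tiles(s,.02)
cv2.imwrite("pics/w8.png",s["im"])
E
```

```text
[ 0.51809979 -0.21309488  0.03030564] [-0.36453382  0.36698728  0.44980866]
tile px [104 199 111  16] c [ 534.5 -151.9] wh [65.6  9.4] axis0 88.9
```

View pics/w8.png

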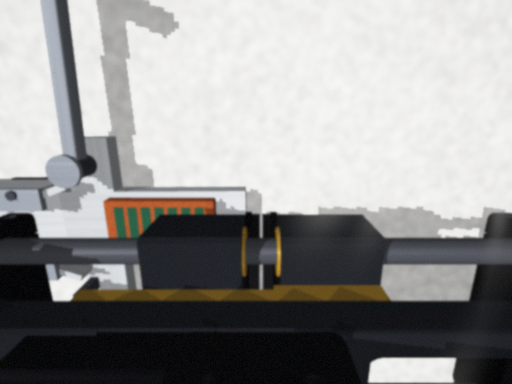

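Those calls were refused because a row was one number short, so nothing moved. The picture shows the closed fingers standing behind the tile. I'll resend.

Emit:
{"method": "send_rows", "body": {
  "moves": [0, 0, 1.5, 0, 0, 0, 0, 0, 0, 3, 0, 0, 0, 0, 0, 0, 4.5, 0, 0, 0, 0, 0, 0, 6, 0, 0, 0, 0, 0, 0.1, 7.5, 0, 0, 0, 0]
}}

```text
time: 11.52
position: [0.5175, -0.1353, 0.0291]
tool_rot: [1.0, -0.01, 0.0, -0.0]
ft_force: [0.3, -0.5, 0.1]
grip_width: 0.0008
grip_force: 0.3
```

Emit:
{"method": "send_rows", "body": {
  "moves": [0, 0, 1.5, 0, 0, 0, 0, 0, 0, 3, 0, 0, 0, 0, 0, 0, 4.5, 0, 0, 0, 0, 0, 0.1, 6, 0, 0, 0, 0, 0, 0.1, 7.5, 0, 0, 0, 0]
}}

```text
time: 11.93
position: [0.5184, -0.0601, 0.0288]
tool_rot: [1.0, -0.009, -0.0, -0.0]
ft_force: [0.4, -1.5, -0.2]
grip_width: 0.0003
grip_force: 0.2
```

```bash
python3 - <<'E'
from h import *
s=shot("wrist"); o=monitor.get_obs(); print(o["position"],o["ft_force"])
tiles(s,.02)
E
```

```text
[ 0.51729669 -0.05751981  0.02875843] [-0.98916593  1.61266917 -0.20215891]
```

Emit:
{"method": "send_rows", "body": {
  "moves": [0, 0, 1.5, 0, 0, 0, 0, 0, 0.1, 3, 0, 0, 0, 0, 0, 0.1, 4.5, 0, 0, 0, 0, 0, 0.1, 6, 0, 0, 0, 0, 0, 0.1, 7.5, 0, 0, 0, 0]
}}

```text
time: 12.4
position: [0.5193, 0.014, 0.0287]
tool_rot: [1.0, -0.01, -0.0, -0.0]
ft_force: [0.0, -0.3, -0.2]
grip_width: 0.0006
grip_force: 0.2
```

Emit:
{"method": "send_rows", "body": {
  "moves": [0, 0, 1, 0, 0, 0, 0, 0, 0, 2, 0, 0, 0, 0, 0, 0.1, 3, 0, 0, 0, 0, 0, 0.1, 3.6, 0, 0, 0, 0, 0, 0.1, 4.2, 0, 0, 0, 0]
}}

```text
time: 12.82
position: [0.5209, 0.0551, 0.0286]
tool_rot: [1.0, -0.01, 0.0, 0.0]
ft_force: [-0.9, -0.4, -0.0]
grip_width: 0.0008
grip_force: 0.2
```

Emit:
{"method": "send_rows", "body": {
  "moves": [0, 0, 0.3, 0, 0, 0, 0, 0, 0, 0.6, 0, 0, 0, 0, 0, 0, 0.9, 0, 0, 0, 0, 0, 0, 0.9, 0, 0, 0, 0]
}}

```text
time: 13.15
position: [0.5208, 0.0638, 0.0285]
tool_rot: [1.0, -0.01, -0.0, -0.0]
ft_force: [-0.7, -0.4, -0.3]
grip_width: 0.0003
grip_force: 0.0
```

Emit:
{"method": "send_rows", "body": {
  "moves": [0, 0, 0.3, 0, 0, 0, 0, 0, 0, 0.6, 0, 0, 0, 0, 0, 0, 0.6, 0, 0, 0, 0]
}}

```text
time: 13.4
position: [0.5207, 0.0699, 0.0285]
tool_rot: [1.0, -0.01, -0.0, -0.0]
ft_force: [-0.5, -0.1, -0.3]
grip_width: 0.0003
grip_force: 0.0
```

Emit:
{"method": "send_rows", "body": {
  "moves": [0, 0, 0.2, 0, 0, 0, 0, 0, 0, 0.4, 0, 0, 0, 0, 0, 0, 0.4, 0, 0, 0, 0]
}}

```text
time: 13.65
position: [0.5208, 0.0739, 0.0285]
tool_rot: [1.0, -0.01, -0.0, -0.0]
ft_force: [0.3, -0.5, 0.3]
grip_width: 0.0005
grip_force: 0.0
```

Emit:
{"method": "send_rows", "body": {
  "moves": [0, 0, 0.2, 0, 0, 0, 0, 0, 0, 0.4, 0, 0, 0, 0, 0, 0, 0.4, 0, 0, 0, 0]
}}

```text
time: 13.9
position: [0.5208, 0.0779, 0.0286]
tool_rot: [1.0, -0.01, -0.0, -0.0]
ft_force: [0.5, 0.0, 0.1]
grip_width: 0.0004
grip_force: 0.0
```

Emit:
{"method": "send_rows", "body": {
  "moves": [0, 0, 0.2, 0, 0, 0, 0, 0, 0, 0.4, 0, 0, 0, 0, 0, 0, 0.4, 0, 0, 0, 0]
}}

```text
time: 14.15
position: [0.5212, 0.079, 0.0286]
tool_rot: [1.0, -0.008, 0.0, 0.002]
ft_force: [-1.5, -12.2, 0.6]
grip_width: 0.0006
grip_force: 6.3
```

```bash
python3 - <<'E'
from h import *
o=monitor.get_obs(); print(o["position"],o["ft_force"])
E
```

```text
[0.52120782 0.0790284  0.0286153 ] [ -1.50411475 -12.16918911   0.59335348]
```

Tile 66 is seated: the 12 N reaction came at TCP y = 79. I'll back off, lift and look at tile 58.

Emit:
{"method": "send_rows", "body": {
  "moves": [0, 0, -0.8, 0, 0, 0, 0, 0, 0, -0.8, 4, 0, 0, 0, 0.5, 0, -0.8, 8, 0, 0, 0, 1, 0, -0.8, 12, 0, 0, 0, 1, 2, -2, 15, 0, 0, 0]
}}

```text
time: 14.57
position: [0.5367, 0.0634, 0.1804]
tool_rot: [1.0, -0.009, -0.003, -0.001]
ft_force: [0.5, 0.1, -1.0]
grip_width: 0.0131
grip_force: 0.0
```

Emit:
{"method": "send_rows", "body": {
  "moves": [1, 3, -0.7, 1, 0, 0, 0, 1, 6, -1.4, 1, 0, 0, 0, 1, 8, -2, 1, 0, 0, 0, 1, 8, -2, 1, 0, 0, 0]
}}

```text
time: 14.9
position: [0.6258, 0.0399, 0.1895]
tool_rot: [1.0, -0.011, 0.004, 0.0]
ft_force: [0.6, -0.1, 0.5]
grip_width: 0.0393
grip_force: 0.0
```

```bash
python3 - <<'E'
from h import *
s=shot("wrist"); o=monitor.get_obs(); print(o["position"],o["time"],o["q"])
tiles(s)
E
```

```text
[0.6225065  0.04081307 0.18858708] 14.95 [-1.13581052e-01  5.80199492e-01  1.48371485e+00  4.02020712e-04
  1.07592043e+00  1.47836894e+00]
tile px [200  26  90  14] c [778.4  54.8] wh [11.1 95.2] axis0 0.5
tile px [233  85  51  59] c [692.7  42.5] wh [40.9 56.3] axis0 66.7
tile px [ 11 171  37  35] c [612.7 322.9] wh [26.5 44.2] axis0 43.5
```

Emit:
{"method": "send_rows", "body": {
  "moves": [1, 1.4, 0, -2, 0, 0, 0.12, 1, 2.8, 0, -4, 0, 0, 0.24, 1, 4.2, 0.1, -6, 0, 0, 0.36, 1, 5.6, 0.2, -7, 0, 0, 0.48, 1, 6.9, 0.2, -7, 0, 0, 0.6]
}}

```text
time: 15.37
position: [0.6862, 0.0446, 0.1144]
tool_rot: [0.957, 0.289, -0.004, -0.002]
ft_force: [-0.3, -0.0, -0.5]
grip_width: 0.076
grip_force: 0.0
```

Emit:
{"method": "send_rows", "body": {
  "moves": [1, 0, 0, 0, 0, 0, 0.12, 1, 0, 0, 0, 0, 0, 0.24, 1, 0, 0, 0, 0, 0, 0.36, 1, 0, 0, 0, 0, 0, 0.48, 1, 0, 0, 0, 0, 0, 0.58]
}}

```text
time: 15.78
position: [0.6876, 0.0443, 0.1178]
tool_rot: [0.835, 0.55, -0.001, -0.001]
ft_force: [0.7, -0.2, 0.3]
grip_width: 0.0867
grip_force: 0.0
```

```bash
python3 - <<'E'
from h import *
s=shot("wrist"); o=monitor.get_obs(); y=R.from_quat(o["tool_rot"]).as_matrix()[:,1]; print(o["position"],np.degrees(np.arctan2(y[1],y[0])),o["grip_width"])
tiles(s)
E
```

```text
[0.68759115 0.04428309 0.11781289] -23.053468857887893 0.08689167079739625
tile px [326  88  44 100] c [779.   54.6] wh [10.5 96.3] axis0 1.3
tile px [ 25 149  65  66] c [508.9 121.4] wh [69.4 30.1] axis0 89.5
tile px [238 165  60  43] c [693.1  43.4] wh [41.5 56.4] axis0 66.9
```

Emit:
{"method": "send_rows", "body": {
  "moves": [1, 0.5, -0.1, -3.5, 0, 0, 0, 1, 0.5, -0.1, -7, 0, 0, 0, 1, 0.5, -0.1, -9.5, 0, 0, 0, 1, 0.5, -0.1, -10.1, 0, 0, 0, 0, 0.5, -0.1, -10.1, 0, 0, 0]
}}

```text
time: 16.25
position: [0.692, 0.0431, 0.0162]
tool_rot: [0.837, 0.547, -0.002, -0.002]
ft_force: [0.8, 0.5, 0.9]
grip_width: 0.0847
grip_force: 0.0
```

Emit:
{"method": "send_rows", "body": {
  "moves": [0, 0, 0, 0, 0, 0, 0, 0, 0, 0, 0, 0, 0, 0, 0, 0, 0, 0, 0, 0, 0, 0, 0, 0, 0, 0, 0, 0, 0, 0, 0, 0, 0, 0, 0]
}}

```text
time: 16.67
position: [0.6949, 0.0426, 0.018]
tool_rot: [0.837, 0.548, 0.0, 0.0]
ft_force: [0.2, -0.1, 0.6]
grip_width: 0.0573
grip_force: 25.0
```

```bash
python3 - <<'E'
from h import *
o=monitor.get_obs(); print(o["position"],o["ft_force"],o["grip_width"],o["grip_force"])
E
```

```text
[0.69485484 0.04264106 0.01801135] [ 0.23646609 -0.05287393  0.64337725] 0.05732008579050144 25.00140130519867
```

Emit:
{"method": "send_rows", "body": {
  "moves": [0, 0, 0, 3.5, 0, 0, 0, 0, 0, 0, 7, 0, 0, 0, 0, -1.5, -1.5, 10, 0, 0, -0.12, 0, -3.5, -4, 10, 0, 0, -0.24, 0, -5.5, -6, 10, 0, 0, -0.36]
}}

```text
time: 17.08
position: [0.6416, -0.0184, 0.1207]
tool_rot: [0.922, 0.387, 0.003, 0.002]
ft_force: [-0.1, -0.6, -0.6]
grip_width: 0.0577
grip_force: 25.0
```

Emit:
{"method": "send_rows", "body": {
  "moves": [0, -2, -2.2, 0, 0, 0, -0.12, 0, -4, -4.4, 0, 0, 0, -0.24, 0, -6, -6.6, 0, 0, 0, -0.36, 0, -8, -8.8, 0, 0, 0, -0.48, 0, -10, -11, 0, 0, 0, -0.6]
}}

```text
time: 17.5
position: [0.5388, -0.1283, 0.1179]
tool_rot: [0.995, 0.097, 0.0, 0.0]
ft_force: [0.1, -0.5, -0.2]
grip_width: 0.0572
grip_force: 25.0
```

Emit:
{"method": "send_rows", "body": {
  "moves": [0, -1.1, -1.2, -1, 0, 0, -0.12, 0, -2.1, -2.4, -2, 0, 0, -0.225, 0, -2.1, -2.4, -3, 0, 0, -0.225, 0, -2.1, -2.4, -3, 0, 0, -0.225]
}}

```text
time: 17.83
position: [0.5176, -0.1515, 0.0861]
tool_rot: [1.0, -0.013, -0.001, -0.001]
ft_force: [0.2, 0.8, -0.3]
grip_width: 0.0573
grip_force: 25.0
```

```bash
python3 - <<'E'
from h import *
s=shot("wrist"); o=monitor.get_obs(); y=R.from_quat(o["tool_rot"]).as_matrix()[:,1]; print(o["position"],np.degrees(np.arctan2(y[1],y[0])),o["grip_width"],o["grip_force"])
tiles(s,o["position"][2]+.02-.0285-0.0)
E
```

```text
[ 0.51843018 -0.1511575   0.0868342 ] -91.38735579316237 0.057007851987860944 25.000150501728058
tile px [213 198  96  17] c [ 533.9 -150.9] wh [56.3  9.9] axis0 88.6
```

Emit:
{"method": "send_rows", "body": {
  "moves": [0, 0, 0, -3, 0, 0, 0, 0, 0, 0, -5, 0, 0, 0, 0, -0.05, 0, -5.7, 0, 0, 0, 0, -0.05, 0, -5.7, 0, 0, 0, 0, -0.05, 0, -5.7, 0, 0, 0]
}}

```text
time: 18.3
position: [0.5192, -0.1509, 0.0308]
tool_rot: [1.0, -0.012, 0.0, 0.0]
ft_force: [-0.1, -0.5, -1.0]
grip_width: 0.0574
grip_force: 25.0
```

Emit:
{"method": "send_rows", "body": {
  "moves": [1, 0, 0, 0, 0, 0, 0, 1, 0, 0, 0, 0, 0, 0, 1, 0, 0, 0, 0, 0, 0, 1, 0, 0, 4, 0, 0, 0, 1, 0, 0, 7, 0, 0, 0]
}}

```text
time: 18.72
position: [0.5171, -0.1508, 0.0996]
tool_rot: [1.0, -0.013, -0.002, -0.001]
ft_force: [0.1, -0.3, 0.6]
grip_width: 0.0823
grip_force: 0.0
```

Emit:
{"method": "send_rows", "body": {
  "moves": [0, -2, -2, 3, 0, 0, 0, 0, -4, -4, 5, 0, 0, 0, 0, -6, -6, 7, 0, 0, 0, 0, -6, -6, 7, 0, 0, 0, 0, -6, -6, 7, 0, 0, 0]
}}

```text
time: 19.13
position: [0.4584, -0.2127, 0.1721]
tool_rot: [1.0, -0.014, 0.002, 0.001]
ft_force: [0.7, 0.5, -0.6]
grip_width: 0.061
grip_force: 0.0
```

```bash
python3 - <<'E'
from h import *
s=shot("wrist"); o=monitor.get_obs(); print(o["position"],o["grip_width"],o["time"])
tiles(s,.02)
E
```

```text
[ 0.45833479 -0.21167272  0.1710938 ] 0.05763931148171123 19.1833
tile px [172 104  57  41] c [ 517.2 -150.9] wh [57.5 41. ] axis0 88.7
```

Emit:
{"method": "send_rows", "body": {
  "moves": [0, 2.9, 0, 0, 0, 0, 0, 0, 5.8, 0.1, 0, 0, 0, 0, 0, 5.8, 0.1, -4, 0, 0, 0, 0, 5.8, 0.1, -8, 0, 0, 0, 0, 5.8, 0.1, -12, 0, 0, 0]
}}

```text
time: 19.6
position: [0.5175, -0.209, 0.0486]
tool_rot: [1.0, -0.011, 0.0, 0.0]
ft_force: [-0.6, 0.3, -0.7]
grip_width: 0.0248
grip_force: 0.0
```

Emit:
{"method": "send_rows", "body": {
  "moves": [0, 0, 0, -1, 0, 0, 0, 0, 0, 0, -2, 0, 0, 0, 0, 0, 0, -2.2, 0, 0, 0, 0, 0, 0, -2.2, 0, 0, 0]
}}

```text
time: 19.93
position: [0.517, -0.2104, 0.029]
tool_rot: [1.0, -0.012, 0.0, 0.0]
ft_force: [-0.8, -0.2, -0.4]
grip_width: 0.0023
grip_force: 0.0
```

Emit:
{"method": "send_rows", "body": {
  "moves": [0, 0, 1.5, 0, 0, 0, 0, 0, 0, 3, 0, 0, 0, 0, 0, 0, 4.5, 0, 0, 0, 0, 0, 0, 6, 0, 0, 0, 0, 0, 0.1, 7.5, 0, 0, 0, 0]
}}

```text
time: 20.35
position: [0.5172, -0.1333, 0.0295]
tool_rot: [1.0, -0.012, 0.0, 0.0]
ft_force: [0.7, -0.3, -0.2]
grip_width: 0.0004
grip_force: 0.2
```

Emit:
{"method": "send_rows", "body": {
  "moves": [0, 0, 1.5, 0, 0, 0, 0, 0, 0, 3, 0, 0, 0, 0, 0, 0, 4.5, 0, 0, 0, 0, 0, 0.1, 6, 0, 0, 0, 0, 0, 0.1, 7.5, 0, 0, 0, 0]
}}

```text
time: 20.77
position: [0.5182, -0.0582, 0.0292]
tool_rot: [1.0, -0.012, 0.0, 0.0]
ft_force: [1.0, -0.5, 0.2]
grip_width: 0.0002
grip_force: 0.2
```

Next I'll push to y≈+10 mm, then go in small steps. I expect contact near y = 21 mm.

Emit:
{"method": "send_rows", "body": {
  "moves": [0, 0, 1.5, 0, 0, 0, 0, 0, 0.1, 3, 0, 0, 0, 0, 0, 0.1, 4.5, 0, 0, 0, 0, 0, 0.1, 6, 0, 0, 0, 0, 0, 0.1, 7, 0, 0, 0, 0]
}}

```text
time: 21.18
position: [0.5186, 0.0123, 0.0292]
tool_rot: [1.0, -0.011, -0.0, -0.0]
ft_force: [1.0, 0.2, -0.5]
grip_width: 0.0005
grip_force: 0.2
```

Emit:
{"method": "send_rows", "body": {
  "moves": [0, 0, 0.2, 0, 0, 0, 0, 0, 0, 0.4, 0, 0, 0, 0, 0, 0, 0.4, 0, 0, 0, 0]
}}

```text
time: 21.43
position: [0.5193, 0.014, 0.0288]
tool_rot: [1.0, -0.012, 0.0, 0.0]
ft_force: [0.4, 0.5, 0.7]
grip_width: 0.0005
grip_force: 0.0
```

Emit:
{"method": "send_rows", "body": {
  "moves": [0, 0, 0.2, 0, 0, 0, 0, 0, 0, 0.3, 0, 0, 0, 0, 0, 0, 0.3, 0, 0, 0, 0]
}}

```text
time: 21.68
position: [0.5194, 0.0162, 0.0285]
tool_rot: [1.0, -0.013, 0.0, -0.0]
ft_force: [-0.6, 0.2, 0.3]
grip_width: 0.0004
grip_force: 0.0
```

Emit:
{"method": "send_rows", "body": {
  "moves": [0, 0, 0.2, 0, 0, 0, 0, 0, 0, 0.4, 0, 0, 0, 0, 0, 0, 0.4, 0, 0, 0, 0]
}}

```text
time: 21.93
position: [0.5194, 0.0206, 0.0285]
tool_rot: [1.0, -0.013, 0.0, 0.0]
ft_force: [0.4, -0.4, -0.8]
grip_width: 0.0006
grip_force: 0.1
```

Emit:
{"method": "send_rows", "body": {
  "moves": [0, 0, 0.2, 0, 0, 0, 0, 0, 0, 0.3, 0, 0, 0, 0, 0, 0, 0.3, 0, 0, 0, 0]
}}

```text
time: 22.18
position: [0.5203, 0.021, 0.0287]
tool_rot: [1.0, -0.011, 0.001, 0.002]
ft_force: [-0.7, -12.5, -0.0]
grip_width: 0.0005
grip_force: 5.9
```

Tile 58 is seated at y = 21.0, exactly one tile length back. Now tile 26.

Emit:
{"method": "send_rows", "body": {
  "moves": [0, 0, -0.8, 0, 0, 0, 0, 0, 0, -0.8, 4, 0, 0, 0, 0.5, 0, -0.8, 8, 0, 0, 0, 1, 1, 2, 10, 0, 0, 0, 1, 2.2, 5.5, 10, 0, 0, -0.12]
}}

```text
time: 22.6
position: [0.5441, 0.0763, 0.133]
tool_rot: [0.997, -0.074, 0.004, -0.0]
ft_force: [0.1, 0.1, -0.5]
grip_width: 0.0135
grip_force: 0.0
```

Emit:
{"method": "send_rows", "body": {
  "moves": [1, 1.4, 3.7, 0, 0, 0, -0.12, 1, 2.8, 7.4, 0, 0, 0, -0.24, 1, 4.2, 11.1, 0, 0, 0, -0.36, 1, 5.6, 14.8, 0, 0, 0, -0.48, 1, 7, 18.5, 0, 0, 0, -0.6]
}}

```text
time: 23.02
position: [0.611, 0.2647, 0.1285]
tool_rot: [0.931, -0.365, -0.0, -0.0]
ft_force: [0.6, -0.5, -0.3]
grip_width: 0.046
grip_force: 0.0
```

Emit:
{"method": "send_rows", "body": {
  "moves": [1, 0.2, 3, 0, 0, 0, -0.075, 1, 0.2, 6, 0, 0, 0, -0.075, 1, 0.2, 6, 0, 0, 0, -0.075, 1, 0.2, 6, 0, 0, 0, -0.075]
}}

```text
time: 23.35
position: [0.612, 0.3243, 0.1279]
tool_rot: [0.918, -0.396, -0.0, 0.0]
ft_force: [-0.1, -0.3, -0.0]
grip_width: 0.0725
grip_force: 0.0
```

```bash
python3 - <<'E'
from h import *
s=shot("wrist"); o=monitor.get_obs(); y=R.from_quat(o["tool_rot"]).as_matrix()[:,1]; print(o["position"],np.degrees(np.arctan2(y[1],y[0])),o["grip_width"],o["q"])
tiles(s); cv2.imwrite("pics/w9.png",s["im"])
E
```

```text
[0.61215399 0.32283355 0.12792613] -136.72041188898987 0.07658818297563354 [ 3.24307146e-01  7.39001497e-01  1.33701273e+00 -2.32586785e-04
  1.06720068e+00  2.71064128e+00]
tile px [460  63  52  68] c [513.5 119. ] wh [54.5 30.9] axis0 89.2
tile px [248 164  26  41] c [612.1 325.1] wh [24.5 41.1] axis0 42.8
```

Emit:
{"method": "send_rows", "body": {
  "moves": [0.6, 0, 0.2, -3.5, 0, 0, 0, 0.6, 0, 0.2, -7, 0, 0, 0, 0.6, 0, 0.2, -9.5, 0, 0, 0, 0.6, 0, 0.2, -11.1, 0, 0, 0, 0.6, 0, 0.2, -11.1, 0, 0, 0]
}}

```text
time: 23.82
position: [0.613, 0.3224, 0.0161]
tool_rot: [0.917, -0.398, -0.001, 0.001]
ft_force: [-0.6, -1.0, 0.5]
grip_width: 0.0589
grip_force: 0.0
```

Emit:
{"method": "send_rows", "body": {
  "moves": [0, 0, 0, 0, 0, 0, 0, 0, 0, 0, 0, 0, 0, 0, 0, 0, 0, 0, 0, 0, 0, 0, 0, 0, 0, 0, 0, 0, 0, 0, 0, 0, 0, 0, 0]
}}

```text
time: 24.23
position: [0.6131, 0.3243, 0.0178]
tool_rot: [0.918, -0.397, 0.0, -0.0]
ft_force: [0.4, 0.0, 0.5]
grip_width: 0.0269
grip_force: 0.0
```

Emit:
{"method": "send_rows", "body": {
  "moves": [0, 0, 0, 0, 0, 0, 0, 0, 0, 0, 0, 0, 0, 0, 0, 0, 0, 0, 0, 0, 0]
}}

```text
time: 24.48
position: [0.6131, 0.3245, 0.0178]
tool_rot: [0.918, -0.397, 0.0, 0.0]
ft_force: [0.0, -1.1, 1.8]
grip_width: 0.0251
grip_force: 25.0
```

Emit:
{"method": "send_rows", "body": {
  "moves": [0, 0, 0, 3.5, 0, 0, 0, 0, 0, 0, 7, 0, 0, 0, 0, -0.6, -3, 9, 0, 0, 0.1, 0, -1.4, -6.8, 9, 0, 0, 0.2, 0, -2.2, -10.6, 9, 0, 0, 0.3]
}}

```text
time: 24.9
position: [0.5922, 0.219, 0.1098]
tool_rot: [0.968, -0.252, 0.003, -0.001]
ft_force: [0.2, -1.6, -0.6]
grip_width: 0.0255
grip_force: 25.0
```

Emit:
{"method": "send_rows", "body": {
  "moves": [0, -0.8, -3.8, 0, 0, 0, 0.1, 0, -1.5, -7.6, 0, 0, 0, 0.2, 0, -2.3, -11.4, 0, 0, 0, 0.3, 0, -3.1, -15.2, 0, 0, 0, 0.4, 0, -3.9, -19, 0, 0, 0, 0.5]
}}

```text
time: 25.32
position: [0.5515, 0.0272, 0.1077]
tool_rot: [1.0, -0.006, 0.0, -0.0]
ft_force: [0.8, -0.6, 0.2]
grip_width: 0.0254
grip_force: 25.0
```

Emit:
{"method": "send_rows", "body": {
  "moves": [0, -0.8, -4, 0, 0, 0, 0, 0, -1.6, -8, 0, 0, 0, 0, 0, -2.4, -12, 0, 0, 0, 0, 0, -3.2, -15.5, 0, 0, 0, 0, 0, -3.5, -17.8, -2, 0, 0, 0]
}}

```text
time: 25.73
position: [0.5188, -0.1538, 0.0903]
tool_rot: [1.0, -0.01, 0.004, 0.002]
ft_force: [0.4, -0.6, -0.1]
grip_width: 0.0252
grip_force: 25.0
```

Emit:
{"method": "send_rows", "body": {
  "moves": [0, 0, 0, -1, 0, 0, 0, 0, 0, 0, -1, 0, 0, 0]
}}

```text
time: 25.9
position: [0.5156, -0.15, 0.0757]
tool_rot: [1.0, -0.01, -0.002, -0.001]
ft_force: [0.1, 0.1, 0.0]
grip_width: 0.0251
grip_force: 25.0
```

```bash
python3 - <<'E'
from h import *
s=shot("wrist"); o=monitor.get_obs(); y=R.from_quat(o["tool_rot"]).as_matrix()[:,1]; print(o["position"],np.degrees(np.arctan2(y[1],y[0])),o["grip_width"],o["grip_force"])
tiles(s,o["position"][2]-.0085)
E
```

```text
[ 0.51592893 -0.14894337  0.07649046] -91.05423142797487 0.025376007216943438 24.996080696582794
tile px [  0 186  36  29] c [538.3  -5.7] wh [21.2 17.2] axis0 88.9
tile px [239 198  44  17] c [ 532.  -149.4] wh [25.5  9.9] axis0 88.9
```

Emit:
{"method": "send_rows", "body": {
  "moves": [0, 0.1, 0, -2, 0, 0, 0, 0, 0.1, 0, -4, 0, 0, 0, 0, 0.1, 0, -4.6, 0, 0, 0, 0, 0.1, 0, -4.6, 0, 0, 0, 0, 0.1, 0, -4.6, 0, 0, 0]
}}

```text
time: 26.37
position: [0.5184, -0.1483, 0.032]
tool_rot: [1.0, -0.008, -0.0, -0.0]
ft_force: [-0.2, -0.5, 0.5]
grip_width: 0.0254
grip_force: 25.0
```

Emit:
{"method": "send_rows", "body": {
  "moves": [1, 0, 0, 0, 0, 0, 0, 1, 0, 0, 0, 0, 0, 0, 1, 0, 0, 0, 0, 0, 0, 1, 0, 0, 4, 0, 0, 0, 1, 0, 0, 7, 0, 0, 0]
}}

```text
time: 26.78
position: [0.5168, -0.1488, 0.1007]
tool_rot: [1.0, -0.009, -0.002, -0.001]
ft_force: [0.5, -0.5, 1.0]
grip_width: 0.0508
grip_force: 0.0
```

Emit:
{"method": "send_rows", "body": {
  "moves": [0, -2, -2, 3, 0, 0, 0, 0, -4, -4, 5, 0, 0, 0, 0, -6, -6, 7, 0, 0, 0, 0, -6, -6, 7, 0, 0, 0, 0, -6, -6, 7, 0, 0, 0]
}}

```text
time: 27.2
position: [0.4581, -0.2107, 0.1732]
tool_rot: [1.0, -0.01, 0.002, 0.001]
ft_force: [0.1, -0.8, -0.9]
grip_width: 0.0332
grip_force: 0.0
```

```bash
python3 - <<'E'
from h import *
s=shot("wrist"); o=monitor.get_obs(); print(o["position"],o["grip_width"],o["time"])
tiles(s,.02)
cv2.imwrite("pics/w10.png",cv2.resize(s["im"],(800,600)))
E
```

```text
[ 0.45799968 -0.20964302  0.17216857] 0.028608049213474738 27.25
tile px [188 104  27  40] c [ 516.8 -148.7] wh [25.8 40.3] axis0 89.6
tile px [  0 108  37  31] c [521.2  45.7] wh [39.  30.7] axis0 88.8
```

View pics/w10.png

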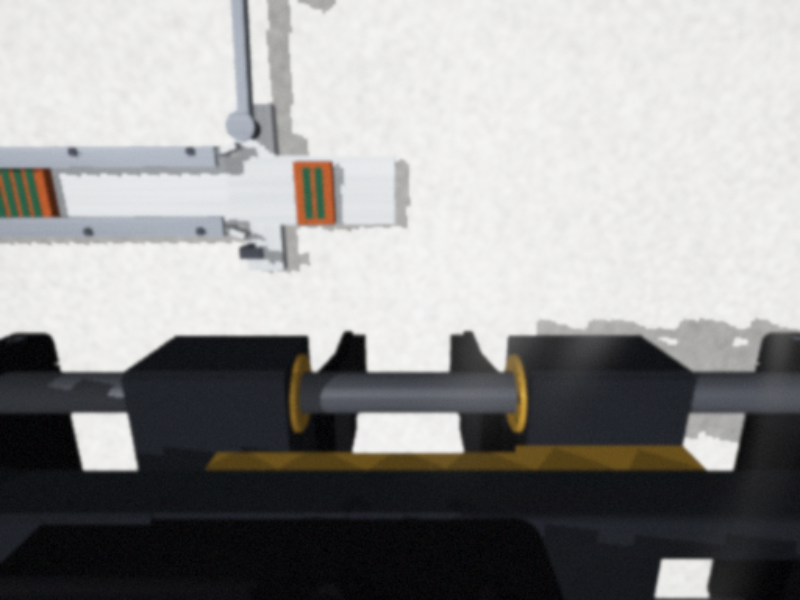

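Tile 26 lies square on the ledge at (314,193). The other two are in the channel, with the rear edge at x≈55. Next I'll push tile 26 in.

Emit:
{"method": "send_rows", "body": {
  "moves": [0, 2.9, 0, 0, 0, 0, 0, 0, 5.9, 0.1, 0, 0, 0, 0, 0, 5.9, 0.1, -4, 0, 0, 0, 0, 5.9, 0.1, -8, 0, 0, 0, 0, 5.9, 0.1, -12, 0, 0, 0]
}}

```text
time: 27.67
position: [0.5183, -0.207, 0.0497]
tool_rot: [1.0, -0.007, 0.001, 0.0]
ft_force: [0.8, 0.1, -0.5]
grip_width: 0.0021
grip_force: 0.0
```

Emit:
{"method": "send_rows", "body": {
  "moves": [0, 0, 0, -1, 0, 0, 0, 0, 0, 0, -2, 0, 0, 0, 0, 0, 0, -2.3, 0, 0, 0, 0, 0, 1, -2.3, 0, 0, 0, 0, 0, 2, -2.3, 0, 0, 0]
}}

```text
time: 28.08
position: [0.5183, -0.1886, 0.0301]
tool_rot: [1.0, -0.009, 0.001, 0.001]
ft_force: [-0.0, -0.6, 0.9]
grip_width: 0.0002
grip_force: 0.0
```

Emit:
{"method": "send_rows", "body": {
  "moves": [0, 0, 1, 0, 0, 0, 0, 0, 0, 2, 0, 0, 0, 0, 0, 0, 3, 0, 0, 0, 0, 0, 0, 4, 0, 0, 0, 0, 0, 0.1, 5, 0, 0, 0, 0]
}}

```text
time: 28.5
position: [0.518, -0.1371, 0.0291]
tool_rot: [1.0, -0.008, 0.0, 0.0]
ft_force: [0.1, -0.1, 0.3]
grip_width: 0.0005
grip_force: 0.1
```

Emit:
{"method": "send_rows", "body": {
  "moves": [0, 0, 1, 0, 0, 0, 0, 0, 0, 2, 0, 0, 0, 0, 0, 0, 3, 0, 0, 0, 0, 0, 0, 4, 0, 0, 0, 0, 0, 0.1, 5, 0, 0, 0, 0]
}}

```text
time: 28.92
position: [0.5188, -0.0873, 0.0284]
tool_rot: [1.0, -0.009, -0.0, -0.0]
ft_force: [0.3, -0.2, 0.7]
grip_width: 0.001
grip_force: 0.1
```

Contact is expected at y ≈ −5 mm.

Emit:
{"method": "send_rows", "body": {
  "moves": [0, 0, 1.5, 0, 0, 0, 0, 0, 0, 3, 0, 0, 0, 0, 0, 0, 4.5, 0, 0, 0, 0, 0, 0.1, 6, 0, 0, 0, 0, 0, 0.1, 7, 0, 0, 0, 0]
}}

```text
time: 29.33
position: [0.5198, -0.0167, 0.0285]
tool_rot: [1.0, -0.008, -0.0, -0.0]
ft_force: [-0.1, -0.4, -0.5]
grip_width: 0.0006
grip_force: 0.0
```

Emit:
{"method": "send_rows", "body": {
  "moves": [0, 0, 0.2, 0, 0, 0, 0, 0, 0, 0.4, 0, 0, 0, 0, 0, 0, 0.6, 0, 0, 0, 0, 0, 0, 0.8, 0, 0, 0, 0, 0, 0, 0.8, 0, 0, 0, 0]
}}

```text
time: 29.75
position: [0.5201, -0.0106, 0.0285]
tool_rot: [1.0, -0.009, 0.0, 0.0]
ft_force: [-1.2, -0.6, 0.2]
grip_width: 0.0006
grip_force: 0.0
```

Emit:
{"method": "send_rows", "body": {
  "moves": [0, 0, 0.2, 0, 0, 0, 0, 0, 0, 0.4, 0, 0, 0, 0, 0, 0, 0.4, 0, 0, 0, 0]
}}

```text
time: 30.0
position: [0.52, -0.0064, 0.0285]
tool_rot: [1.0, -0.009, -0.0, -0.0]
ft_force: [-0.4, 0.8, 0.0]
grip_width: 0.0008
grip_force: 0.0
```

Emit:
{"method": "send_rows", "body": {
  "moves": [0, 0, 0.2, 0, 0, 0, 0, 0, 0, 0.5, 0, 0, 0, 0, 0, 0, 0.5, 0, 0, 0, 0]
}}

```text
time: 30.25
position: [0.5214, -0.0049, 0.0289]
tool_rot: [1.0, -0.006, 0.001, 0.003]
ft_force: [-1.5, -15.6, 0.9]
grip_width: 0.0005
grip_force: 7.9
```

```bash
python3 - <<'E'
from h import *
o=monitor.get_obs(); print(o["position"],o["ft_force"])
E
```

```text
[ 0.52138129 -0.00488351  0.02892275] [ -1.50567275 -15.57183663   0.88487467]
```

All three tiles are seated. I'll lift and go to the knob, turning the wrist by +180° so the grip can follow the whole closing arc.

Emit:
{"method": "send_rows", "body": {
  "moves": [0, 0, -0.9, 0, 0, 0, 0, 0, 0, -0.9, 4, 0, 0, 0, 0.4, 0, -0.9, 8, 0, 0, 0.12, 0.4, 1, -2, 12, 0, 0, 0.24, 0.4, 2, -3, 12, 0, 0, 0.36],
  "grip_force": 15
}}

```text
time: 30.67
position: [0.5438, -0.032, 0.155]
tool_rot: [0.985, 0.174, 0.005, 0.002]
ft_force: [1.6, -0.8, -0.4]
grip_width: 0.0133
grip_force: 0.0
```

Emit:
{"method": "send_rows", "body": {
  "moves": [0.4, 1, -0.8, 0, 0, 0, 0.12, 0.4, 2, -1.6, 0, 0, 0, 0.24, 0.4, 3, -2.4, 0, 0, 0, 0.36, 0.4, 4, -3.2, 0, 0, 0, 0.48, 0.4, 5, -4, 0, 0, 0, 0.6]
}}

```text
time: 31.08
position: [0.5902, -0.0716, 0.1485]
tool_rot: [0.89, 0.457, -0.0, -0.0]
ft_force: [-0.5, 0.6, -0.3]
grip_width: 0.0339
grip_force: 0.0
```

Emit:
{"method": "send_rows", "body": {
  "moves": [0.4, 1, -0.8, 0, 0, 0, 0.12, 0.4, 2, -1.6, 0, 0, 0, 0.24, 0.4, 3, -2.4, 0, 0, 0, 0.36, 0.4, 4, -3.2, 0, 0, 0, 0.48, 0.4, 5, -3.5, 0, 0, 0, 0.6]
}}

```text
time: 31.5
position: [0.6403, -0.1074, 0.1483]
tool_rot: [0.715, 0.699, -0.0, -0.0]
ft_force: [-0.4, -0.3, 0.2]
grip_width: 0.0346
grip_force: 0.0
```

Emit:
{"method": "send_rows", "body": {
  "moves": [0.4, 0.5, 0, 0, 0, 0, 0.12, 0.4, 1, 0, 0, 0, 0, 0.24, 0.4, 1.6, 0, 0, 0, 0, 0.36, 0.4, 1.6, 0, 0, 0, 0.48, 0.4, 1.6, 0, 0, 0, 0, 0.6]
}}

```text
validation failed for argument at $.mo...
```

```bash
python3 - <<'E'
from h import *
o=monitor.get_obs(); y=R.from_quat(o["tool_rot"]).as_matrix()[:,1]; print(o["position"],np.degrees(np.arctan2(y[1],y[0])),o["grip_width"],o["q"])
E
```

```text
[ 0.64027499 -0.10736723  0.14828068] -1.3116488644990019 0.0345535879100828 [-3.37969230e-01  6.61938383e-01  1.44533583e+00  1.48894873e-05
  1.03470178e+00 -3.15084223e-01]
```

Emit:
{"method": "send_rows", "body": {
  "moves": [0.4, 0.5, -0.2, 0, 0, 0, 0.12, 0.4, 1, -0.4, 0, 0, 0, 0.24, 0.4, 1.7, -0.6, 0, 0, 0, 0.36, 0.4, 1.7, -0.6, 0, 0, 0, 0.48, 0.4, 1.7, -0.6, 0, 0, 0, 0.6]
}}

```text
time: 31.92
position: [0.6571, -0.1124, 0.1481]
tool_rot: [0.476, 0.879, 0.0, -0.0]
ft_force: [-0.1, 0.1, -0.7]
grip_width: 0.0349
grip_force: 0.0
```

Emit:
{"method": "send_rows", "body": {
  "moves": [0.4, 0, 0, 0, 0, 0, 0.12, 0.4, 0, 0, 0, 0, 0, 0.24, 0.4, 0, 0, 0, 0, 0, 0.36, 0.4, 0, 0, 0, 0, 0, 0.48, 0.4, 0, 0, 0, 0, 0, 0.6]
}}

```text
time: 32.33
position: [0.6566, -0.1121, 0.1482]
tool_rot: [0.195, 0.981, 0.0, -0.0]
ft_force: [-0.3, -0.5, 0.9]
grip_width: 0.0348
grip_force: 0.0
```

Emit:
{"method": "send_rows", "body": {
  "moves": [0.4, 0, 0, 0, 0, 0, 0.12, 0.4, 0, 0, 0, 0, 0, 0.24, 0.4, 0, 0, 0, 0, 0, 0.35, 0.4, 0, 0, 0, 0, 0, 0.35, 0.4, 0, 0, 0, 0, 0, 0.35]
}}

```text
time: 32.75
position: [0.6568, -0.1122, 0.1483]
tool_rot: [0.026, 1.0, 0.0, -0.0]
ft_force: [-0.4, 0.1, -0.0]
grip_width: 0.0344
grip_force: 0.0
```

```bash
python3 - <<'E'
from h import *
o=monitor.get_obs(); y=R.from_quat(o["tool_rot"]).as_matrix()[:,1]; print(o["position"],np.degrees(np.arctan2(y[1],y[0])),o["grip_width"],o["q"])
s=shot("wrist"); cv2.imwrite("pics/w11.png",s["im"]); print(pix(s,[.6577,-.1133,.058]))
E
```

```text
[ 0.65675336 -0.1121985   0.14830241] 87.04106927980324 0.03436482884374205 [-3.36719775e-01  6.82555154e-01  1.39790242e+00  3.48842850e-04
  1.06184484e+00 -1.85604325e+00]
[258.54353153 194.31336762]
```

View pics/w11.png

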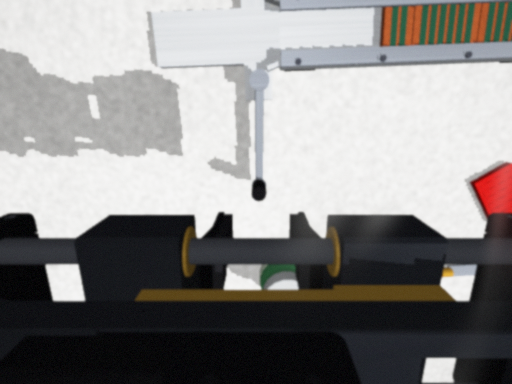

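Seen from the far side, the knob is at (259,190) between the fingers' lines. The row of tiles looks closed in the channel (380–512, 25).

Emit:
{"method": "send_rows", "body": {
  "moves": [0.4, 0.1, -0.1, -4, 0, 0, 0, 0.4, 0.1, -0.1, -7, 0, 0, 0, 0.4, 0.1, -0.1, -9.8, 0, 0, 0, 0.4, 0.1, -0.1, -9.8, 0, 0, 0, 0, 0.1, -0.1, -9.8, 0, 0, 0],
  "grip_force": 12
}}

```text
time: 33.22
position: [0.6567, -0.1129, 0.049]
tool_rot: [0.025, 1.0, 0.001, -0.002]
ft_force: [-0.6, -0.0, 0.7]
grip_width: 0.0323
grip_force: 0.0
```

Emit:
{"method": "send_rows", "body": {
  "moves": [0, 0, 0, 0, 0, 0, 0, 0, 0, 0, 0, 0, 0, 0, 0, 0, 0, 0, 0, 0, 0, 0, 0, 0, 0, 0, 0, 0]
}}

```text
time: 33.55
position: [0.6596, -0.1143, 0.0528]
tool_rot: [0.024, 1.0, -0.001, 0.002]
ft_force: [-0.0, -1.4, 2.8]
grip_width: 0.0135
grip_force: 12.0
```

```bash
python3 - <<'E'
from h import *
o=monitor.get_obs(); p=o["position"]; y=R.from_quat(o["tool_rot"]).as_matrix()[:,1]; print(p,np.degrees(np.arctan2(y[1],y[0])),o["grip_width"],o["grip_force"],o["ft_force"])
h=np.array([.5592,-.1087]); d=p[:2]-h; print(np.hypot(*d),np.degrees(np.arctan2(d[1],d[0])))
a0=np.radians(-2.7)
q=lambda a:h+.0985*np.array([np.cos(a),np.sin(a)])
for k in range(0,27): a=a0-k*np.radians(6.9); print(k,round(np.degrees(a)%360,1),((q(a)-q(a0))*100).round(2), end=" | ")
E
```

```text
[ 0.65955506 -0.11432396  0.05283427] 87.22367753155153 0.013519004303109209 12.001061886548996 [-0.02860956 -1.44344911  2.78384614]
0.10051252087815661 -3.207537812934493
0 357.3 [0. 0.] | 1 350.4 [-0.13 -1.18] | 2 343.5 [-0.39 -2.33] | 3 336.6 [-0.8  -3.45] | 4 329.7 [-1.33 -4.51] | 5 322.8 [-1.99 -5.49] | 6 315.9 [-2.77 -6.39] | 7 309.0 [-3.64 -7.19] | 8 302.1 [-4.6  -7.88] | 9 295.2 [-5.65 -8.45] | 10 288.3 [-6.75 -8.89] | 11 281.4 [-7.89 -9.19] | 12 274.5 [-9.07 -9.36] | 13 267.6 [-10.25  -9.38] | 14 260.7 [-11.43  -9.26] | 15 253.8 [-12.59  -8.99] | 16 246.9 [-13.7  -8.6] | 17 240.0 [-14.76  -8.07] | 18 233.1 [-15.75  -7.41] | 19 226.2 [-16.66  -6.65] | 20 219.3 [-17.46  -5.77] | 21 212.4 [-18.16  -4.81] | 22 205.5 [-18.73  -3.78] | 23 198.6 [-19.17  -2.68] | 24 191.7 [-19.48  -1.53] | 25 184.8 [-19.65  -0.36] | 26 177.9 [-19.68   0.82] |
```

Emit:
{"method": "send_rows", "body": {
  "moves": [0, -0.1, -1.2, 0, 0, 0, -0.12, 0, -0.4, -2.3, 0, 0, 0, -0.24, 0, -0.8, -3.4, 0, 0, 0, -0.36, 0, -1.3, -4.5, 0, 0, 0, -0.48, 0, -2.0, -5.5, 0, 0, 0, -0.6]
}}

```text
time: 33.97
position: [0.6393, -0.1694, 0.0528]
tool_rot: [0.321, 0.947, -0.0, 0.002]
ft_force: [0.5, 0.8, 4.8]
grip_width: 0.0137
grip_force: 12.0
```

Emit:
{"method": "send_rows", "body": {
  "moves": [0, -0.8, -0.9, 0, 0, 0, -0.12, 0, -1.6, -1.7, 0, 0, 0, -0.24, 0, -2.6, -2.4, 0, 0, 0, -0.36, 0, -3.7, -3, 0, 0, 0, -0.48, 0, -4.8, -3.4, 0, 0, 0, -0.6]
}}

```text
time: 34.38
position: [0.5911, -0.2038, 0.0528]
tool_rot: [0.587, 0.81, 0.0, 0.002]
ft_force: [0.2, -0.5, 4.7]
grip_width: 0.0129
grip_force: 12.0
```

```bash
cat > st.py <<'E'
from h import *
o=monitor.get_obs(); p=o["position"]; y=R.from_quat(o["tool_rot"]).as_matrix()[:,1]; print(p,np.degrees(np.arctan2(y[1],y[0])),o["grip_width"],o["grip_force"],o["ft_force"])
h=np.array([.5592,-.1087]); d=p[:2]-h; print(np.hypot(*d),np.degrees(np.arctan2(d[1],d[0]))%360)
E
python3 st.py
```

```text
[ 0.59114617 -0.20375968  0.05276026] 18.106447726967122 0.012905284437084446 12.0009545981884 [ 0.19292857 -0.54645825  4.70786927]
0.10028409570928795 288.5756606177963
```

Tracking well: the radius is 100 mm, the forces are low and the pin is still held.

Emit:
{"method": "send_rows", "body": {
  "moves": [0, -1.1, -0.3, 0, 0, 0, -0.12, 0, -2.3, -0.4, 0, 0, 0, -0.24, 0, -3.5, -0.4, 0, 0, 0, -0.36, 0, -4.7, -0.3, 0, 0, 0, -0.48, 0, -5.8, 0, 0, 0, 0, -0.6]
}}

```text
time: 34.8
position: [0.5333, -0.2052, 0.0528]
tool_rot: [0.8, 0.6, 0.0, 0.004]
ft_force: [-0.9, -5.2, 4.0]
grip_width: 0.0135
grip_force: 12.0
```

Emit:
{"method": "send_rows", "body": {
  "moves": [0, -1.1, 0.4, 0, 0, 0, -0.12, 0, -2.1, 0.9, 0, 0, 0, -0.24, 0, -3.1, 1.6, 0, 0, 0, -0.36, 0, -4, 2.3, 0, 0, 0, -0.48, 0, -4.8, 3.2, 0, 0, 0, -0.6]
}}

```text
time: 35.22
position: [0.4834, -0.173, 0.0526]
tool_rot: [0.941, 0.337, -0.0, 0.002]
ft_force: [-6.5, -7.9, 8.9]
grip_width: 0.0133
grip_force: 12.0
```

Emit:
{"method": "send_rows", "body": {
  "moves": [0, -0.7, 1, 0, 0, 0, -0.12, 0, -1.3, 2, 0, 0, 0, -0.24, 0, -1.7, 3.1, 0, 0, 0, -0.36, 0, -2, 4.2, 0, 0, 0, -0.48, 0, -2, 4.2, 0, 0, 0, -0.48]
}}

```text
time: 35.63
position: [0.4616, -0.1266, 0.0524]
tool_rot: [0.995, 0.105, -0.002, -0.001]
ft_force: [-5.6, -2.5, 11.9]
grip_width: 0.0136
grip_force: 12.0
```

```bash
python3 st.py
```

```text
[ 0.46158372 -0.12655906  0.0523753 ] -77.97834427920434 0.013614756130475377 12.007136642932892 [-5.62381796 -2.53538971 11.86145437]
0.09923650577767561 190.36770112855274
```

Emit:
{"method": "send_rows", "body": {
  "moves": [0, -0.1, 0.6, 0, 0, 0, -0.07, 0, -0.1, 1.2, 0, 0, 0, -0.14, 0, -0.1, 1.6, 0, 0, 0, -0.18, 0, -0.1, 1.6, 0, 0, 0, -0.18]
}}

```text
time: 35.97
position: [0.4601, -0.1107, 0.0523]
tool_rot: [1.0, 0.016, -0.003, -0.001]
ft_force: [-7.9, 0.7, 13.6]
grip_width: 0.0137
grip_force: 12.0
```

Emit:
{"method": "send_rows", "body": {
  "moves": [0, 0, 0.2, 0, 0, 0, -0.02, 0, 0, 0.4, 0, 0, 0, -0.02, 0, 0, 0.4, 0, 0, 0, -0.02]
}}

```text
time: 36.22
position: [0.4602, -0.1073, 0.0522]
tool_rot: [1.0, 0.007, -0.003, -0.001]
ft_force: [-7.2, -0.4, 12.9]
grip_width: 0.0137
grip_force: 12.0
```

```bash
python3 st.py
```

```text
[ 0.46016768 -0.10729465  0.05223909] -89.19874089496876 0.01368667924460292 12.004723995923996 [-7.1664208  -0.43531402 12.89392647]
0.099042288166648 179.1869823884886
```

Emit:
{"method": "send_rows", "body": {
  "moves": [0, 0, 0.2, 0, 0, 0, 0, 0, 0, 0.4, 0, 0, 0, 0, 0, 0, 0.4, 0, 0, 0, 0]
}}

```text
time: 36.47
position: [0.4605, -0.1067, 0.0522]
tool_rot: [1.0, 0.009, -0.002, 0.002]
ft_force: [-13.3, -15.1, 9.9]
grip_width: 0.0134
grip_force: 12.0
```

```bash
python3 st.py
```

```text
[ 0.46047124 -0.10669052  0.052179  ] -89.00491781399523 0.013409792254796332 12.003454864025116 [-13.28538858 -15.09166343   9.93303121]
0.09874921100140938 178.83398820829723
```

Emit:
{"method": "send_rows", "body": {
  "moves": [0.45, 0, 0, 0, 0, 0, 0, 0.45, 0, 0, 0, 0, 0, 0, 0.45, 0, 0, 0, 0, 0, 0, 0.45, 0, 0, 3, 0, 0, 0, 0.45, 0, 0, 6.5, 0, 0, 0]
}}

```text
time: 36.88
position: [0.4617, -0.1034, 0.1144]
tool_rot: [1.0, 0.006, -0.003, -0.002]
ft_force: [0.8, -0.2, 0.4]
grip_width: 0.0358
grip_force: 0.0
```

Emit:
{"method": "send_rows", "body": {
  "moves": [0.45, -1, 0, 4, 0, 0, 0, 0.45, -3, 0, 8, 0, 0, 0, 0.45, -5, 0, 11, 0, 0, 0, 0.45, -5, 0, 11, 0, 0, 0, 0.45, -5, 0, 11, 0, 0, 0]
}}

```text
time: 37.3
position: [0.4136, -0.1044, 0.2276]
tool_rot: [1.0, 0.006, 0.003, 0.001]
ft_force: [1.2, -0.0, -0.3]
grip_width: 0.039
grip_force: 0.0
```

```bash
python3 - <<'E'
from h import *
s=shot("wrist"); o=monitor.get_obs(); print(o["position"],o["time"])
tiles(s,.02); cv2.imwrite("pics/w12.png",cv2.resize(s["im"],(800,600)))
E
```

```text
[ 0.41350111 -0.10426983  0.22628798] 37.35
tile px [ 43  61 130  31] c [522.5  78.7] wh [150.9  30.3] axis0 89.2
```

View pics/w12.png

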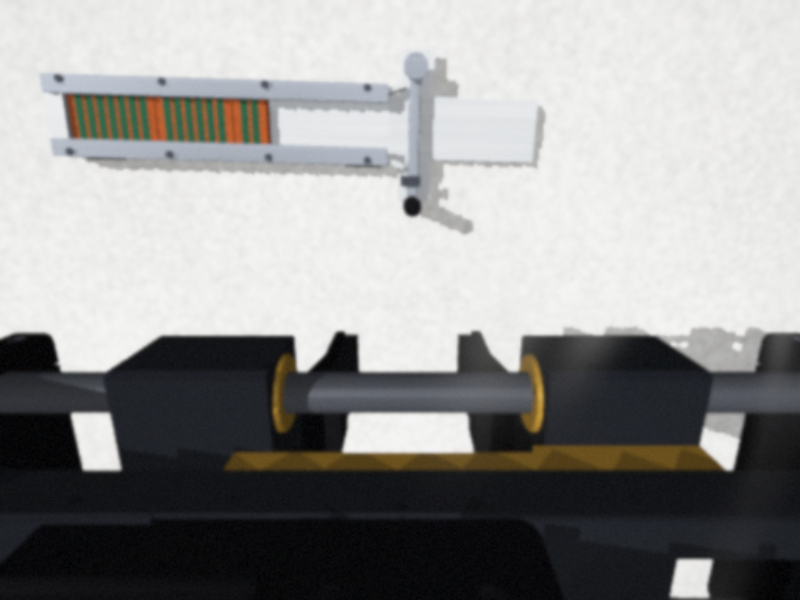

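The row is 151 mm long, against 150 mm for the three tiles, with no gaps and its end at the stop (68,118). The latch lies across the mouth, in its catch at (411,180). Last, I'll check by code that no tile was hidden under the arm at the start.

```bash
python3 - <<'E'
from h import *
s=shot("top"); im=s["im"]; hsv=cv2.cvtColor(im,cv2.COLOR_BGR2HSV).astype(int)
m=((hsv[...,1]>55)&((hsv[...,0]<20)|(hsv[...,0]>172))&(hsv[...,2]>50)).astype(np.uint8); m[:95]=0
n,l,st,ce=cv2.connectedComponentsWithStats(cv2.morphologyEx(m,cv2.MORPH_CLOSE,np.ones((5,5))))
for i in range(1,n):
    if st[i,4]>15: print(st[i],(onz(s,*ce[i],.008)*1000).round()[:2],im[l==i].mean(0).round())
E
```

```text
[  9 154  76 116 350] [558. 632.] [36. 45. 57.]
[225 155  27   3  51] [779.  61.] [53. 61. 75.]
[203 173  19  20 220] [687. 145.] [ 50.  52. 120.]
[226 225  10   9  49] [527.  86.] [49. 63. 85.]
[241 225  14  10 101] [525.  23.] [50. 63. 76.]
```

```bash
python3 -c "
from rig import workorder; print(workorder.hand_in())"
```

```text
the job is handed in; nothing more can be done
None
```

The three tiles on the bench (66, 58 and 26 mm) are in the holder in one closed row with the longest against the stop, the latch is closed in its catch, I left the jar, pot and palette knife alone, and the job is handed in (no verdict was returned).

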